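# Make up two shoe-repair kits, freeing the stuck wax block first

### The arm

A 6-joint arm with a two-finger parallel gripper is mounted at the origin on the work surface. World frame = base frame: x ahead of the robot, y to its left, z up, the work surface at z = 0. Lengths are in mm, angles in rad, forces in N, time in s.
With the tool pointing down it reaches from about 275 to 750 mm from the base axis. Payload 10.2 kg.
Tool frame: the origin (TCP) lies between the finger pads; the fingertips stand 11 mm ahead of it and the grasp point (between the pads) lies 8 mm behind it (ctrl.nose_length is the distance from the TCP to the fingertips, in mm); x points along the fingers, y is the direction in which the jaws open and shut, and the axes are right-handed (so a half turn about x gives the same grasp; the last joint's range is limited). The gripper opens to 85 mm and grips with 20 to 120 N. Pads are 22 mm wide; open, the fingers measure 114 mm over their backs; the gripper's body (76 mm by 85 mm) begins 54 mm behind the grasp point. The pads swing forward as they close: fully open they stand 13 mm farther back than shut.
Start: joints at [-1.52, 0.313, 1.498, -0, 1.331, -0.223], TCP at [141.942, -505.454, 242.294] pointing down, gripper open.
Joint ranges: [-2.94, 2.94], [-0.97, 2.17], [0.19, 2.56], [-1.23, 4.37], [0.02, 3.11], [-2.88, 2.88]. Speed limits (rad/s): [2.39, 2.39, 3.01, 3.14, 3.14, 3.14].

### API

Orientations are given as a unit quaternion [w, x, y, z].
In Python, from rig import ctrl, capture, ticket gives the robot as it stands.
- The arm moves only by the tool step_arm, never from a script. Its argument "commands" is a list of rows, each a list of 2 entries, a list of its own where there are three numbers: the shift along the world's x, y, z normalised to -1 to 1, where 1 is 0.04 m, then the turn about the world's z normalised to -1 to 1, where 1 is 180 degrees. A call has 1 to 5 rows; each row shifts and turns the commanded pose from where the row before left it; what a row does not reach is not made up. A row lasts 1/10 s, in which the tool goes at most 50 mm and 8.59 degrees, less where a joint would pass 70% of its speed; a pose out of reach is approached as far as the arm can. A call with a number of a shift or a turn outside -1 to 1 is refused whole. A call with a gripper value outside its range is refused whole. "gripper" is the closure, from -1 (fully open) to 1 (shut), so that 0 is half open, set as the call begins (left out, the last holds). The fingers move at their own pace and stop on an object; "force" is the grip in N (left out, the last holds). Time passes only in rows, so rows that do not move let the fingers close. It gives the time, the measured TCP pose, the force and the opening at its end, in the units of the state.
- ctrl.sense(): the state, without advancing time (a new reading comes with each control period).
- capture(name): name is "scene" or "top" or "wrist"; returns a dict with "image" (384x512x3 uint8, blue, green, red), "fov_y" (degrees; the focal length in pixels is half the picture's height over the tangent of half this angle, whatever the lens; pixels are square), "cx", "cy" (the principal point, pixels), "k1" (the pictures are not rectified: a ray, as slopes to the right and down, at radius r is drawn at 1 + k1 r^2 times it, then the intrinsics apply), "origin" and "orientation" of the camera in the world. Camera axes: x right, y down, z forward; pixel columns grow to the right and rows downward; lengths in mm; the calibration is good to about 2 mm. A picture is of the moment at which its call begins. There is no depth.
- ticket.finish_job(): hands the job in, once; it reports no verdict.
The state is a dict: "time_s": time; "joints": joint angles; "dq": joint speeds; "tau": joint torques, N m; "eef_pos": TCP position; "ee_rot": TCP orientation; "force": force on the tool from outside, world axes, zero at the start; "wrist_torque": the same for the moment, N m; "grip_width": opening from 0.0 (shut) to 1.0 (fully open).
Only numpy, scipy, OpenCV 4.12 (cv2) and the standard library are available. Lean on these libraries where they do the work, as an engineer would, in place of code of your own. Each camera call takes 0.05 s, during which the arm holds its last target.

### The job

Make up the two repair kits. The stitching kit in the blue tray gets the black thread spool and the yellow wax block, which is stuck in the square metal sleeve: hold the wooden push stick and push the wax out through the sleeve's far end onto the open part of its plate, then lay the stick down on the bench, clear of the sleeve and trays. The heel kit in the orange tray gets the black rubber heel and the polish tin; put one thing in each compartment, set flat on the tray floor with the spool and the tin the right way up, and leave the red spool where it is.

Things in the scene. Friction and masses are not known exactly. Their poses are not given: they have to be found in the camera images.
- wax_center (a point): Centre of the amber-yellow wax block, 36 (x) by 34 by 34 mm high, 42 g. Starts inside the sleeve (seen through its top slot), x along the sleeve's x, held from both sides by sprung pads; 2 to 7 N push it through and it stays where it is pushed to.
- stick_grip (a point): Centre of the square wooden grip of the push stick, lying flat on the bench. Grip 50 mm long (x), 24 wide, 24 high; a 16 mm rod runs from it along +x to a black rubber tip of 24 mm diameter on the same axis, its end face 110 mm ahead (+x) of this point. 60 g.
- sleeve: Square aluminium sleeve on a grey plate, fixed. Origin on the bench under the sleeve's middle; x along its axis. Sleeve x -30 to 30 mm, inside 38 by 38 mm, floor 6 mm and axis 25 mm above the bench, walls 3 mm, top 47 mm, 20 mm slot along the top. Push from the -x end towards +x. Plate 6 mm thick, 70 wide, x -30 to 120 mm; beyond x = 30 it is open and flat: the wax comes out there.
- spool_black_center (a point): Centre of the upright spool of black thread, cream plastic ends with a disc of the thread colour on top, 37 mm diameter, 55 mm high, 50 g.
- spool_red_center (a point): Centre of the upright spool of red thread, otherwise the same as the black one. Not needed; stays where it is.
- tin_center (a point): Centre of the round flat polish tin, 52 mm diameter, 26 mm high, bright steel lid with a brown disc on top, dark brown sides, 70 g. z up.
- heel_center (a point): Centre of the black rubber shoe heel, lying flat, with five brass nail heads on its top; 22 mm thick. D-shaped: straight back edge at x = -30 mm, straight parallel sides 52 mm apart (y = -26 to +26 mm) from there to x = +4 mm, then a half round of 26 mm radius reaching x = +30 mm. 60 g.
- tray_blue: Blue plastic tray for the stitching kit, fixed to the bench, 200 mm (x) by 116 mm (y), 22 mm high; walls and divider 4 mm thick. Origin under its middle, on the bench. The divider across its middle (x = 0) makes two compartments, each 94 mm (x) by 108 mm (y), centred at x = -49 and x = +49 mm; floor 4 mm above the bench.
- tray_orange: Orange plastic tray for the heel kit, the same as the blue one.

How it is judged (in metres and radians):
On the way, in this order (a step that is already met when the one before it is completed fails the run):
1. the wax is on its way out of the sleeve, pushed by the stick (contact force between stick and wax above 0.2 N and x of wax_center in the frame of sleeve between 0.01 and 0.045 m), for 0.04 s.
2. the wax is out of the sleeve's far end (x of wax_center in the frame of sleeve above 0.0485 m), for 0.1 s.
At the end, for the whole second after the job is handed in: Black spool and wax each in its own compartment of the blue tray, heel and tin likewise in the orange; flat on the floor (height within 4 mm, spool and tin upright within 7 deg), at rest. Stick flat on the bench, touching neither sleeve nor trays. Red spool within 20 mm of its start (y of spool_black_center in the frame of tray_blue between -0.054 and 0.054 m and z of spool_black_center in the frame of tray_blue between 0.0275 and 0.0355 m and angle between each of spool_black_center, tin_center's own z axis and vertical below 0.12 rad and linear speed of each of spool_black, wax, heel, tin, stick below 0.02 m/s and angular speed of each of spool_black, wax, heel, tin below 0.3 rad/s and y of wax_center in the frame of tray_blue between -0.054 and 0.054 m and z of wax_center in the frame of tray_blue between 0.017 and 0.025 m and ((x of spool_black_center in the frame of tray_blue between 0.002 and 0.096 m and x of wax_center in the frame of tray_blue between -0.096 and -0.002 m) or (x of spool_black_center in the frame of tray_blue between -0.096 and -0.002 m and x of wax_center in the frame of tray_blue between 0.002 and 0.096 m)) and y of heel_center in the frame of tray_orange between -0.054 and 0.054 m and z of heel_center in the frame of tray_orange between 0.011 and 0.019 m and y of tin_center in the frame of tray_orange between -0.054 and 0.054 m and z of tin_center in the frame of tray_orange between 0.013 and 0.021 m and ((x of heel_center in the frame of tray_orange between 0.002 and 0.096 m and x of tin_center in the frame of tray_orange between -0.096 and -0.002 m) or (x of heel_center in the frame of tray_orange between -0.096 and -0.002 m and x of tin_center in the frame of tray_orange between 0.002 and 0.096 m)) and height (world z) of stick_grip between 0.008 and 0.016 m and contact force between stick and sleeve below 0.05 N and contact force between stick and tray_blue below 0.05 N and contact force between stick and tray_orange below 0.05 N and distance of spool_red_center from where it was at the start of the episode below 0.02 m).
It fails at once if the red spool is disturbed (moved more than 20 mm) (distance of spool_red_center from where it was at the start of the episode above 0.02 m).
It fails at once if the wax is pushed out of the wrong end of the sleeve (x of wax_center in the frame of sleeve between -0.07 and -0.03 m and y of wax_center in the frame of sleeve between -0.019 and 0.019 m and z of wax_center in the frame of sleeve between 0 and 0.04 m).
It fails at once if the wax is worked along inside the sleeve with the fingers instead of the stick (contact force between the fingers and wax above 0.5 N and x of wax_center in the frame of sleeve between -0.03 and 0.03 m and y of wax_center in the frame of sleeve between -0.019 and 0.019 m and z of wax_center in the frame of sleeve between 0 and 0.04 m).
It also fails if it takes over 131 s, if anything falls off the work surface, if the arm or the gripper's body presses on something with over 40 N, if the wrist force passes 120 N, or if a joint passes its speed limit or range.

## Working session

There is one attempt and no reset: what is moved stays moved. The work goes in short steps, Python scripts to look and compute and a tool call to move; the robot and the scene stay as the last step left them, time stands still between calls to the robot, and variables do not carry over. Pictures are saved under pics/ and viewed, and the job is handed in when it is done.

Besides the shell and the picture viewer there is one more tool, called after ">>>" as a command line: name --argument value ..., lists and objects as JSON in quotes. step_arm: Moves the arm, as the interface text tells. Its arguments: {"type":"object","properties":{"commands":{"type":"array","items":{"type":"array"}},"gripper":{"type":"number"},"force":{"type":"number"}},"required":["commands"]}

```bash
ls; mkdir -p pics; python3 - <<'E'
from rig import ctrl,capture,ticket
import cv2
s=ctrl.sense();print(s)
for n in ("scene","top","wrist"):
    c=capture(n);cv2.imwrite(f"pics/{n}0.png",c["image"]);print({k:v for k,v in c.items() if k!="image"})
E
```

```text
pics
{'time_s': 0.0, 'joints': array([-1.52037759e+00,  3.13450320e-01,  1.49845191e+00, -3.10315791e-05,
        1.33099965e+00, -2.23386702e-01]), 'dq': array([ 5.17771572e-04, -2.33241900e-04, -2.21806093e-03, -4.76568273e-04,
        2.71696970e-05, -1.56615793e-03]), 'tau': array([-2.12310524e-04, -4.12257314e+01, -2.59748679e+01, -1.93530518e-04,
        4.11562229e-03, -1.02980898e-06]), 'eef_pos': array([ 141.93327234, -505.19048832,  241.72932449]), 'ee_rot': array([ 0.09604323,  0.70051956,  0.09696737, -0.70046083]), 'force': array([0.58134179, 1.06851977, 0.33687687]), 'wrist_torque': array([-0.01723702, -0.04496665,  0.03571977]), 'grip_width': 1.00127804633694}
{'fov_y': 47.719650314024705, 'cx': 254.2544319603976, 'cy': 191.17598611954688, 'k1': -0.15969084323928195, 'origin': array([898.86119975, 645.10538621, 771.71215064]), 'orientation': array([-0.09747424,  0.23249429,  0.89380586, -0.37088579])}
{'fov_y': 50.58051410940813, 'cx': 254.23253278258332, 'cy': 185.1569602515188, 'k1': -0.09456000689528311, 'origin': array([ 450.11163631,  -14.16106123, 1078.21010753]), 'orientation': array([-0.03333464,  0.71073747, -0.70178743,  0.03514915])}
{'fov_y': 58.43418820278695, 'cx': 254.0129860861231, 'cy': 185.39728933183778, 'k1': -0.07767963126605817, 'origin': array([ 223.3276533 , -481.97172677,  373.42816539]), 'orientation': array([ 0.1325967 ,  0.78593022, -0.59546732, -0.10074961])}
```

View pics/top0.png

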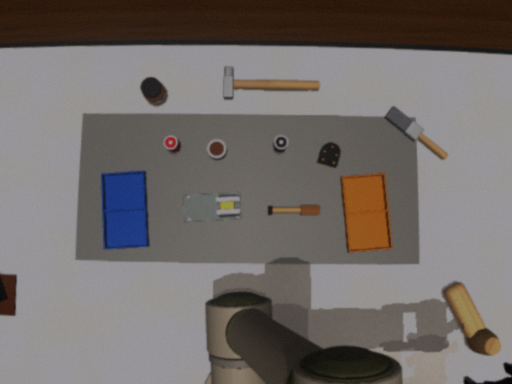

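View pics/scene0.png

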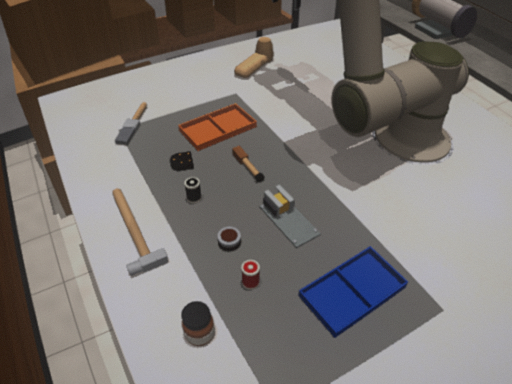

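View pics/wrist0.png

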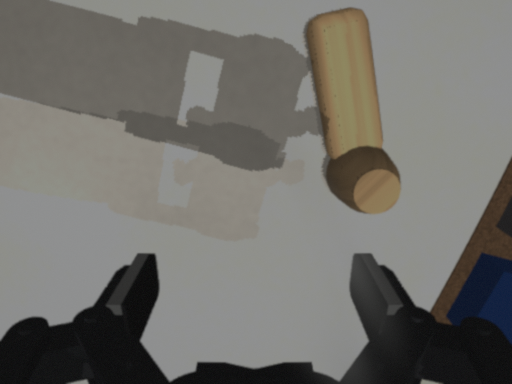

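```bash
cat > h.py <<'E'
import numpy as np,cv2
from scipy.spatial.transform import Rotation as R
def cam(c):
    f=c["image"].shape[0]/2/np.tan(np.radians(c["fov_y"]/2))
    q=c["orientation"];M=R.from_quat([q[1],q[2],q[3],q[0]]).as_matrix()
    return f,M,np.array(c["origin"])
def world(c,uv,z):
    """pixels -> world points on plane z"""
    f,M,o=cam(c);uv=np.atleast_2d(np.array(uv,float))
    K=np.array([[f,0,c["cx"]],[0,f,c["cy"]],[0,0,1]])
    n=cv2.undistortPoints(uv[:,None],K,np.array([c["k1"],0,0,0,0.]))[:,0]
    d=np.c_[n,np.ones(len(n))]@M.T
    return o+d*((z-o[2])/d[:,2])[:,None]
def pix(c,P):
    f,M,o=cam(c);p=(np.atleast_2d(np.array(P,float))-o)@M
    K=np.array([[f,0,c["cx"]],[0,f,c["cy"]],[0,0,1]])
    return cv2.projectPoints(p,np.zeros(3),np.zeros(3),K,np.array([c["k1"],0,0,0,0.]))[0][:,0]
def save(name,img):
    cv2.imwrite("pics/"+name+".png",img)
def st():
    from rig import ctrl
    s=ctrl.sense();q=s["ee_rot"];M=R.from_quat([q[1],q[2],q[3],q[0]]).as_matrix()
    print("t",round(s["time_s"],2),"pos",s["eef_pos"].round(1),"jawdir",np.degrees(np.arctan2(M[1,1],M[0,1])).round(1),"app",M[:,0].round(3),"F",s["force"].round(1),"w",round(s["grip_width"],3),"j",s["joints"].round(2));return s
E
python3 - <<'E'
from h import *
from rig import capture
c=capture("top");im=c["image"]
a=im[110:265,70:425]
save("topz",cv2.resize(a,None,fx=2.25,fy=2.25,interpolation=cv2.INTER_CUBIC))
st()
E
```

```text
t 0.2 pos [ 141.9 -505.3  242. ] jawdir -74.3 app [-0.     0.001 -1.   ] F [ 0.4  0.6 -0.3] w 1.003 j [-1.52  0.31  1.5  -0.    1.33 -0.22]
```

View pics/topz.png

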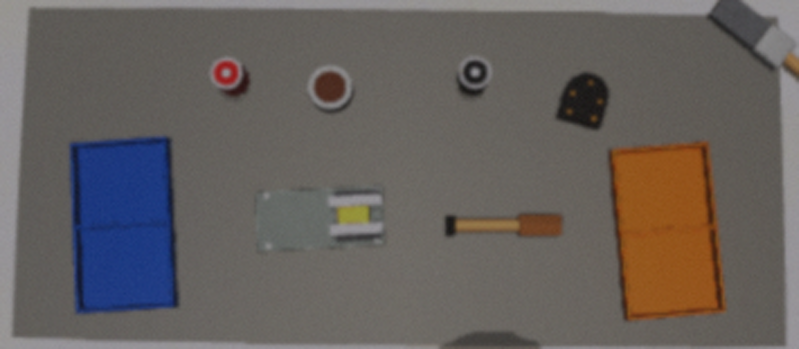

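```bash
python3 - <<'E'
from h import *
c={"image":cv2.imread("pics/top0.png")}
from rig import capture
k=capture("top");im=k["image"];hsv=cv2.cvtColor(im,cv2.COLOR_BGR2HSV)
def blobs(lo,hi,roi,name,z,mina=8):
    m=cv2.inRange(hsv,np.array(lo),np.array(hi));mm=np.zeros_like(m);x0,y0,x1,y1=roi;mm[y0:y1,x0:x1]=m[y0:y1,x0:x1]
    n,l,s,ce=cv2.connectedComponentsWithStats(mm)
    for i in range(1,n):
        if s[i,4]<mina: continue
        cs=cv2.findContours((l==i).astype(np.uint8),cv2.RETR_EXTERNAL,cv2.CHAIN_APPROX_NONE)[0][0]
        w=world(k,cs[:,0],z)[:,:2].astype(np.float32)
        r=cv2.minAreaRect(w);print(name,s[i,4],ce[i].round(1),"cen",world(k,ce[i],z)[0].round(1),"rect",np.round(r[0],1),np.round(r[1],1),round(r[2],1))
blobs([105,120,60],[125,255,255],(90,160,160,260),"blue",22,200)
blobs([5,140,80],[20,255,255],(335,165,400,260),"orange",22,200)
blobs([22,90,80],[35,255,255],(210,190,250,220),"wax",40)
blobs([0,50,50],[25,255,255],(265,195,325,225),"stick",20)
blobs([0,0,0],[180,255,45],(260,195,280,225),"tip",12)
blobs([0,0,0],[180,255,50],(310,135,350,175),"heel",22)
blobs([0,60,30],[15,255,255],(200,135,235,165),"tin",26)
blobs([0,0,150],[180,60,255],(200,135,235,165),"tinrim",26)
blobs([0,0,120],[180,60,255],(270,130,295,160),"blk",55)
blobs([0,120,60],[10,255,255],(160,130,185,160),"red",55)
blobs([0,0,150],[180,40,255],(205,190,250,220),"sleeve",47)
E
```

```text
blue 3271 [124.3 209.6] cen [484.  323.3  22. ] rect [485.  324.5] [198.1 117.8] 4.7
orange 3304 [366.1 212.3] cen [ 485.1 -309.8   22. ] rect [ 486.  -310.5] [199.3 117.9] 5.3
wax 98 [226.5 205. ] cen [499.2  54.   40. ] rect [499.2  54.1] [15.3 33.3] 0.8
stick 404 [297.9 209.8] cen [ 489.9 -130.8   20. ] rect [ 489.4 -126. ] [ 26.1 125.4] 0.6
tip 21 [269.9 210. ] cen [488.7 -58.   12. ] rect [488.8 -57.1] [15.7  7.9] 0.5
heel 364 [329.1 154.6] cen [ 636.5 -213.1   22. ] rect [ 639.  -213.6] [51.9 60.9] 74.0
tin 143 [216.1 148.1] cen [648.9  85.3  26. ] rect [649.2  85.5] [32.2 31.6] 1.2
red 32 [170.6 141. ] cen [660.8 200.2  55. ] rect [661.1 200.3] [26.  21.4] 67.4
red 11 [168.4 144.8] cen [650.7 205.5  55. ] rect [650.3 206.4] [ 5.2 10.4] 0.5
```

>>> step_arm --commands '[[[0.87,0.85,0],0.0413],[[0.87,0.85,0],0.0413],[[0.87,0.85,0],0.0413],[[0.87,0.85,0],0.0413],[[0.87,0.85,0],0.0413]]'

```text
time_s: 0.75
eef_pos: [317.0, -333.9, 242.4]
ee_rot: [0.316, 0.632, 0.316, -0.632]
force: [0.0, -0.4, 0.7]
grip_width: 1.004
```

>>> step_arm --commands '[[[0.87,0.85,0],0.0413],[[0.87,0.85,0],0.0413],[[0.87,0.85,0],0.0413],[[0.87,0.85,0],0.0413],[[0.87,0.85,0],0.0413]]'

```text
time_s: 1.25
eef_pos: [491.1, -163.7, 242.3]
ee_rot: [0.502, 0.499, 0.501, -0.499]
force: [0.7, -1.2, 0.9]
grip_width: 1.0
```

```bash
python3 - <<'E'
from h import *
from rig import capture
st();c=capture("wrist");save("w1",c["image"]);c=capture("top");save("t1",c["image"]);st()
E
```

```text
t 1.25 pos [ 491.1 -163.7  242.3] jawdir 0.3 app [ 0. -0. -1.] F [ 0.7 -1.2  0.9] w 1.0 j [-0.55  0.3   1.52 -0.    1.33 -0.55]
t 1.35 pos [ 492.4 -161.6  241.9] jawdir 0.6 app [ 0.     0.001 -1.   ] F [-0.1  0.2  0.3] w 1.0 j [-0.54  0.3   1.52  0.    1.33 -0.55]
```

View pics/w1.png

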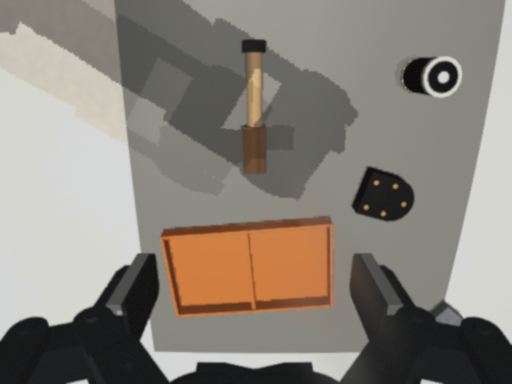

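```bash
cat > seg.py <<'E'
from h import *
def blobs(k,lo,hi,roi,name,z,mina=30,hull=False):
    im=k["image"];hsv=cv2.cvtColor(im,cv2.COLOR_BGR2HSV)
    m=cv2.inRange(hsv,np.array(lo),np.array(hi));mm=np.zeros_like(m);x0,y0,x1,y1=roi;mm[y0:y1,x0:x1]=m[y0:y1,x0:x1]
    n,l,s,ce=cv2.connectedComponentsWithStats(mm)
    for i in range(1,n):
        if s[i,4]<mina: continue
        cs=cv2.findContours((l==i).astype(np.uint8),cv2.RETR_EXTERNAL,cv2.CHAIN_APPROX_NONE)[0][0]
        w=world(k,cs[:,0],z)[:,:2].astype(np.float32)
        r=cv2.minAreaRect(w);b=cv2.boxPoints(r)
        e=max([b[1]-b[0],b[2]-b[1]],key=np.linalg.norm);a=np.degrees(np.arctan2(e[1],e[0]))
        print(name,s[i,4],ce[i].round(1),"cen",world(k,ce[i],z)[0].round(1),"rect",np.round(r[0],1),"LxW",np.round(sorted(r[1]),1),"long axis",a.round(1),
          "circ",[np.round(v,1) for v in cv2.minEnclosingCircle(w)])
E
python3 - <<'E'
from seg import *
from rig import capture
k=capture("wrist");save("w2",k["image"])
blobs(k,[3,140,60],[18,255,255],(155,205,340,325),"orange",22,500)
blobs(k,[0,60,50],[30,255,255],(235,115,275,180),"grip",24,50)
blobs(k,[0,0,0],[180,255,50],(235,30,275,58),"tip",15)
blobs(k,[0,0,0],[180,255,50],(345,160,420,225),"heel",22)
blobs(k,[0,0,110],[180,80,255],(415,45,470,105),"blk",55)
print(pix(k,[[640,-213,22],[489,-165,24]]))
im=cv2.resize(k["image"][20:230,200:480],None,fx=2.8,fy=2.8,interpolation=cv2.INTER_CUBIC);save("w2z",im)
E
```

```text
orange 14209 [246.5 268.7] cen [ 484.7 -303.7   22. ] rect [ 485.8 -308. ] LxW [123.9 197.7] long axis 5.2 circ [array([ 486.2, -311.8]), np.float64(113.2)]
grip 1299 [253.  146.7] cen [ 491.2 -155.3   24. ] rect [ 491.1 -154.4] LxW [23.4 63.5] long axis -89.4 circ [array([ 491.7, -154.8]), np.float64(33.0)]
tip 252 [252.2  48.1] cen [489.5 -58.3  15. ] rect [489.3 -58.2] LxW [11.2 21.7] long axis 0.5 circ [array([489.3, -58.7]), np.float64(11.6)]
heel 2098 [381.3 197.8] cen [ 634.2 -211.8   22. ] rect [ 637.5 -212.9] LxW [53.3 65.5] long axis -15.7 circ [array([ 634.8, -209.7]), np.float64(37.0)]
blk 2207 [445.9  72.5] cen [666.2 -76.6  55. ] rect [663.9 -79.1] LxW [52.8 57.7] long axis 2.7 circ [array([663.9, -79.1]), np.float64(39.1)]
blk 113 [441.5  80.2] cen [663.1 -83.5  55. ] rect [663.1 -83.8] LxW [ 9.8 10.8] long axis 2.3 circ [array([663.1, -83.4]), np.float64(5.5)]
[[386.28989027 198.86846531]
 [250.85017207 155.71151598]]
```

View pics/w2z.png

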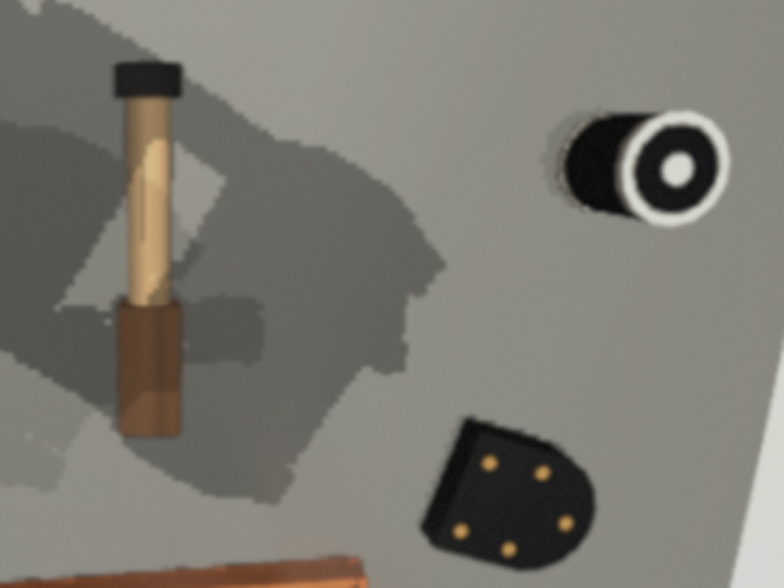

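```bash
python3 - <<'E'
from seg import *
from rig import capture
k=capture("wrist")
z=lambda p:[200+p[0]/2.8,20+p[1]/2.8]
print("grip ends",world(k,[z((149,298)),z((149.5,436))],24).round(1), world(k,[z((149,298)),z((149.5,436))],12).round(1))
print("tip",world(k,[z((147.5,62))],12).round(1),"rod",world(k,[z((150,100)),z((150,298))],20).round(1))
print("nails",world(k,[z(p) for p in[(489,463),(543,473),(566,523),(509,549),(461,531)]],22).round(1))
print("heel top corners",world(k,[z(p) for p in[(482,424),(440,530)]],22).round(1))
print("spool c",world(k,[z((677,170))],55).round(1))
E
```

```text
grip ends [[ 489.7 -136.3   24. ]
 [ 490.1 -189.    24. ]] [[ 489.6 -138.3   12. ]
 [ 490.1 -192.8   12. ]]
tip [[488.8 -54.6  12. ]] rod [[ 489.7  -67.7   20. ]
 [ 490.  -137.    20. ]]
nails [[ 622.8 -199.9   22. ]
 [ 645.1 -203.9   22. ]
 [ 657.6 -225.2   22. ]
 [ 635.7 -236.6   22. ]
 [ 615.  -228.8   22. ]]
heel top corners [[ 618.2 -184.    22. ]
 [ 606.4 -228.3   22. ]]
spool c [[662.  -86.9  55. ]]
```

>>> step_arm --commands '[[[0,1,0],0],[[0,1,0],0],[[0,1,0],0],[[0,1,0],0],[[0,1,0],0]]'

```text
time_s: 1.95
eef_pos: [489.4, 34.6, 242.5]
ee_rot: [-0.499, -0.501, -0.499, 0.501]
force: [0.9, -0.5, -0.6]
grip_width: 0.997
```

>>> step_arm --commands '[[[0,0.5,0],0],[[0,0,0],0],[[0,0,0],0]]'

```text
time_s: 2.25
eef_pos: [489.8, 53.3, 242.3]
ee_rot: [-0.5, -0.5, -0.5, 0.5]
force: [0.7, -0.2, -1.4]
grip_width: 0.997
```

```bash
python3 - <<'E'
from h import *
from rig import capture
k=capture("wrist");save("w3",k["image"])
st()
im=cv2.resize(k["image"][0:290,140:430],None,fx=2,fy=2,interpolation=cv2.INTER_CUBIC);save("w3z",im)
E
```

```text
t 2.3 pos [489.9  53.  242.3] jawdir -0.1 app [-0. -0. -1.] F [ 0.7 -0.2 -1.1] w 0.999 j [-0.13  0.24  1.59 -0.    1.31 -0.13]
```

View pics/w3.png

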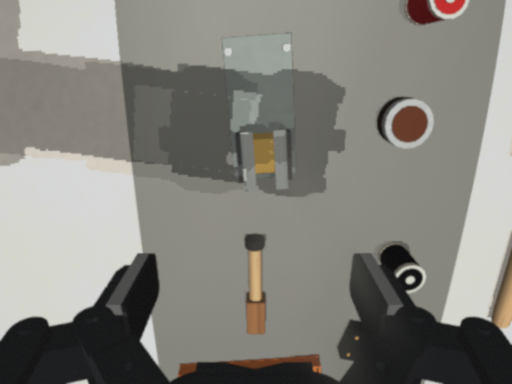

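View pics/w3z.png

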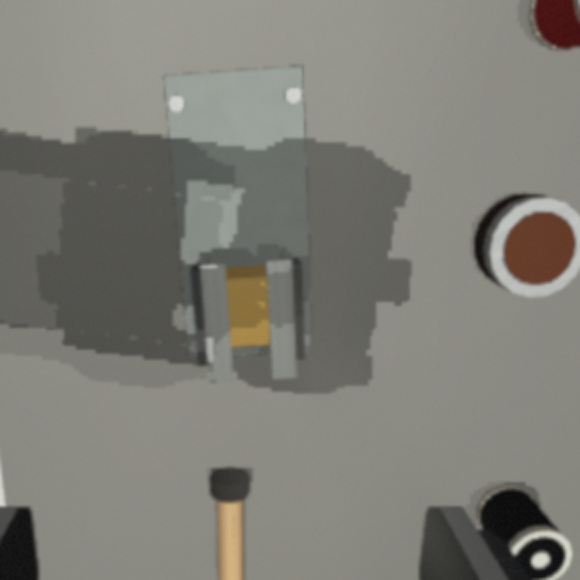

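```bash
python3 - <<'E'
from seg import *
from rig import capture
k=capture("wrist")
z=lambda p:[140+p[0]/2,p[1]/2]
print("plate far corners",world(k,[z((164,76)),z((303,66))],6).round(1))
print("top -x edge",world(k,[z((212,382)),z((231,380)),z((273,379)),z((297,377))],47).round(1))
print("top +x edge",world(k,[z((202,266)),z((226,265)),z((267,262)),z((293,260))],47).round(1))
print("wax top corners",world(k,[z((227,267)),z((267,265)),z((228,347)),z((271,345))],40).round(1))
blobs(k,[0,60,30],[15,255,255],(380,90,440,150),"tin",26)
blobs(k,[0,0,130],[180,60,255],(370,90,440,155),"tinrim",26)
for p in [(505,54.6)]:pass
E
```

```text
plate far corners [[457.8 166.2   6. ]
 [527.2 170.9   6. ]]
top -x edge [[481.4  18.3  47. ]
 [491.1  19.4  47. ]
 [512.4  19.9  47. ]
 [524.5  20.9  47. ]]
top +x edge [[477.2  77.5  47. ]
 [488.7  78.   47. ]
 [508.3  79.4  47. ]
 [520.8  80.4  47. ]]
wax top corners [[489.2  75.7  40. ]
 [508.7  76.7  40. ]
 [489.6  34.7  40. ]
 [511.4  35.7  40. ]]
tin 979 [409.3 123.4] cen [649.2  84.2  26. ] rect [649.   83.9] LxW [35.9 36.5] long axis -81.4 circ [array([649.3,  83.9]), np.float64(18.5)]
tinrim 3012 [406.2 122.8] cen [645.9  84.8  26. ] rect [645.7  84.6] LxW [66.4 80.6] long axis 1.1 circ [array([645.7,  84.6]), np.float64(52.2)]
```

>>> step_arm --commands '[[[0,-0.9,-0.5],0],[[0,-0.9,-0.5],0],[[0,-0.9,-0.5],0],[[0,-0.9,-0.5],0],[[0,-0.9,-0.5],0]]'

```text
time_s: 2.85
eef_pos: [489.3, -128.3, 141.6]
ee_rot: [-0.5, -0.5, -0.499, 0.5]
force: [1.2, 0.1, 0.7]
grip_width: 1.005
```

>>> step_arm --commands '[[[0,-0.92,-0.5],0],[[0,0,-0.5],0],[[0,0,0],0],[[0,0,0],0]]'

```text
time_s: 3.25
eef_pos: [489.8, -162.8, 102.7]
ee_rot: [-0.5, -0.5, -0.5, 0.5]
force: [-0.5, 0.4, 0.1]
grip_width: 0.998
```

```bash
python3 - <<'E'
from h import *
from rig import capture,ctrl
k=capture("wrist");save("w4",k["image"])
st();print(ctrl.nose_length)
print(pix(k,[[489.8,-139,24],[489.8,-189,24],[489.5,-54,12]]))
E
```

```text
t 3.3 pos [ 490.2 -162.6  103.3] jawdir 0.0 app [ 0.001 -0.001 -1.   ] F [-0.3 -0.2 -0.1] w 1.0 j [-0.55  0.45  1.7  -0.    0.99 -0.55]
11.0
[[254.47394544 167.91336753]
 [254.47218468 237.93113184]
 [253.95131526  26.30410016]]
```

View pics/w4.png

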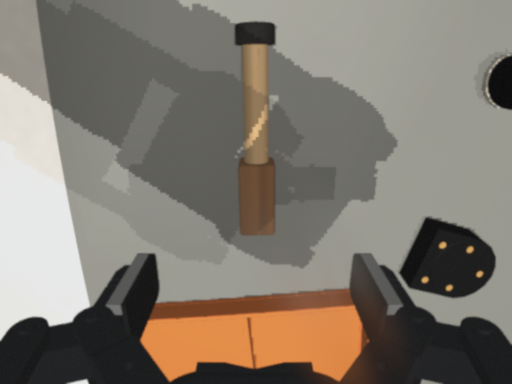

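>>> step_arm --commands '[[[0.03,0,-0.7],0],[[0,0,-0.7],0],[[0,0,-0.5],0],[[0,0,-0.35],0],[[0,0,0],0]]'

```text
time_s: 3.8
eef_pos: [490.9, -161.7, 12.0]
ee_rot: [0.5, 0.5, 0.501, -0.5]
force: [0.2, 0.9, 0.6]
grip_width: 0.998
```

>>> step_arm --commands '[[[0,0,0],0],[[0,0,0],0],[[0,0,0],0],[[0,0,0],0],[[0,0,0],0]]' --gripper 1 --force 50

```text
time_s: 4.3
eef_pos: [491.6, -162.5, 13.0]
ee_rot: [0.501, 0.5, 0.5, -0.5]
force: [-1.0, 0.4, 6.3]
grip_width: 0.272
```

```bash
python3 - <<'E'
from h import *
st()
E
```

```text
t 4.3 pos [ 491.6 -162.5   13. ] jawdir 0.0 app [ 0.001 -0.001 -1.   ] F [-1.   0.4  6.3] w 0.272 j [-0.55  0.6   1.75  0.    0.79 -0.55]
```

>>> step_arm --commands '[[[0,0,0.375],0],[[0,0,0.375],0.0217],[[0.53,0.8,0],0],[[0,0,0],0],[[0,0,0],0]]'

```text
time_s: 4.8
eef_pos: [512.3, -129.9, 42.2]
ee_rot: [0.517, 0.482, 0.517, -0.482]
force: [0.3, -0.8, -0.5]
grip_width: 0.269
```

```bash
python3 - <<'E'
from h import *
from rig import capture
st()
k=capture("wrist");save("w5",k["image"])
o=np.array([501,49.1]);d=np.array([np.cos(np.radians(93.9)),np.sin(np.radians(93.9))])
for s,z in((-70,43),(-140,43),(-30,47)): print(s,pix(k,[[*(o+s*d),z]]))
E
```

```text
t 4.8 pos [ 512.3 -129.9   42.2] jawdir 4.0 app [-0. -0. -1.] F [ 0.3 -0.8 -0.5] w 0.269 j [-0.47  0.57  1.7  -0.    0.87 -0.54]
-70 [[257.78602051  -4.95067537]]
-140 [[256.88975217 186.25900699]]
-30 [[ 258.41880472 -140.55527118]]
```

View pics/w5.png

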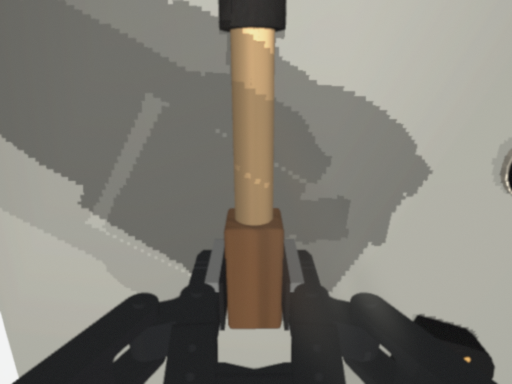

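>>> step_arm --commands '[[[0.04,0,-0.2],0],[[0,0,-0.2],0],[[-0.015,0.2,0],0],[[0,0,0],0]]'

```text
time_s: 5.25
eef_pos: [512.8, -121.5, 25.8]
ee_rot: [0.516, 0.482, 0.517, -0.483]
force: [0.9, 0.1, -0.7]
grip_width: 0.27
```

```bash
python3 - <<'E'
from h import *
from rig import capture
st()
k=capture("top");im=k["image"];a=cv2.resize(im[180:240,170:370],None,fx=4,fy=4,interpolation=cv2.INTER_CUBIC);save("t5",a)
k2=capture("scene");b=cv2.resize(k2["image"][120:270,200:350],None,fx=4,fy=4,interpolation=cv2.INTER_CUBIC);save("s5",b)
E
```

```text
t 5.25 pos [ 512.8 -121.5   25.8] jawdir 3.9 app [-0.001  0.001 -1.   ] F [ 0.9  0.1 -0.7] w 0.27 j [-0.46  0.59  1.71  0.    0.84 -0.52]
```

View pics/t5.png

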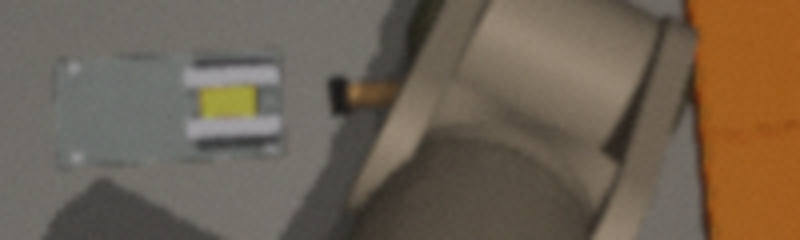

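View pics/s5.png

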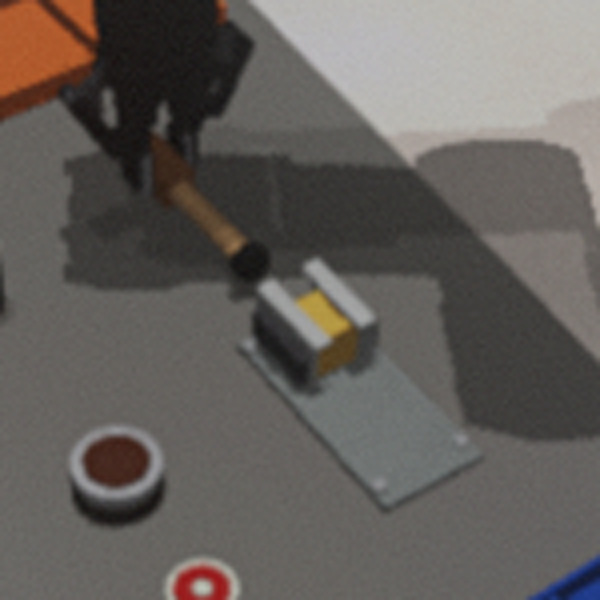

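```bash
python3 - <<'E'
from h import *
from rig import capture
k=capture("top");z=lambda p:[170+(p[0]+.5)/4-.5,180+(p[1]+.5)/4-.5]
print("tip top",world(k,[z((331,95)),z((340,95))],25))
print("sleeve edges z47",world(k,[z((186,67)),z((279,62)),z((186,137)),z((281,135))],47), "slot",world(k,[z((187,85)),z((279,80)),z((187,120)),z((281,115))],47))
print("plate",world(k,[z((57,60)),z((57,168))],6))
E
```

```text
tip top [[504.96772811 -12.00218292  25.        ]
 [505.04182236 -17.83648672  25.        ]]
sleeve edges z47 [[520.43428764  80.41175214  47.        ]
 [524.3944911   21.29068645  47.        ]
 [475.98230532  79.49057878  47.        ]
 [478.05841641  19.29455834  47.        ]] slot [[508.98166426  79.5347185   47.        ]
 [512.93236964  21.10902809  47.        ]
 [486.75777561  79.07549706  47.        ]
 [490.72362646  19.49104606  47.        ]]
plate [[526.72743883 169.9438829    6.        ]
 [455.37975722 167.98644233   6.        ]]
```

>>> step_arm --commands '[[[-0.034,0.499,0],0],[[-0.034,0.499,0],0],[[0,0,0],0]]'

```text
time_s: 5.7
eef_pos: [510.4, -80.8, 26.4]
ee_rot: [0.517, 0.482, 0.517, -0.482]
force: [0.7, -0.6, -0.9]
grip_width: 0.267
```

>>> step_arm --commands '[[[-0.017,0.25,0],0],[[-0.017,0.25,0],0],[[-0.017,0.25,0],0]]'

```text
time_s: 6.0
eef_pos: [508.8, -52.3, 26.5]
ee_rot: [0.517, 0.483, 0.516, -0.483]
force: [0.3, -3.3, 0.0]
grip_width: 0.268
```

```bash
python3 - <<'E'
from h import *
from rig import capture
st()
k=capture("top");im=k["image"];a=cv2.resize(im[180:240,170:370],None,fx=4,fy=4,interpolation=cv2.INTER_CUBIC);save("t6",a)
E
```

```text
t 6.0 pos [508.8 -52.3  26.5] jawdir 3.9 app [ 0.001 -0.001 -1.   ] F [ 0.3 -3.3  0. ] w 0.268 j [-0.33  0.57  1.76 -0.    0.81 -0.4 ]
```

View pics/t6.png

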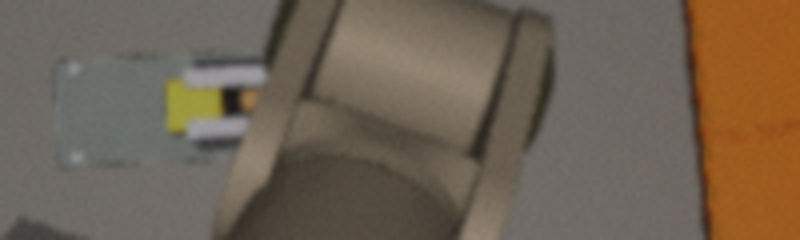

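>>> step_arm --commands '[[[-0.017,0.25,0],0],[[-0.017,0.25,0],0],[[-0.017,0.25,0],0],[[-0.017,0.25,0],0],[[0,0,0],0]]'

```text
time_s: 6.55
eef_pos: [505.6, -10.9, 26.2]
ee_rot: [0.517, 0.482, 0.517, -0.482]
force: [0.2, -0.3, -0.3]
grip_width: 0.266
```

```bash
python3 - <<'E'
from h import *
from rig import capture
st()
k=capture("top");im=k["image"];a=cv2.resize(im[180:240,170:370],None,fx=4,fy=4,interpolation=cv2.INTER_CUBIC);save("t7",a)
E
```

```text
t 6.55 pos [505.6 -10.9  26.2] jawdir 4.0 app [-0.001  0.    -1.   ] F [ 0.2 -0.3 -0.3] w 0.266 j [-0.25  0.56  1.78  0.    0.81 -0.32]
```

View pics/t7.png

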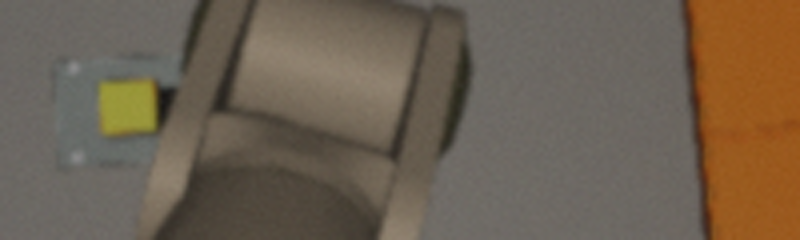

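>>> step_arm --commands '[[[0.05,-0.748,0],0],[[0.05,-0.748,0],0],[[0.05,-0.748,0],0],[[0.05,-0.748,0],0],[[0.05,-0.748,0],0]]'

```text
time_s: 7.1
eef_pos: [515.8, -163.5, 26.3]
ee_rot: [0.517, 0.483, 0.517, -0.483]
force: [-0.2, -0.3, 0.0]
grip_width: 0.272
```

>>> step_arm --commands '[[[0,0,0],0],[[0,0,-0.2],0],[[0,0,-0.11],0],[[0,0,0],0]]'

```text
time_s: 7.5
eef_pos: [515.6, -160.9, 13.3]
ee_rot: [0.517, 0.482, 0.518, -0.482]
force: [-0.4, -0.3, -0.8]
grip_width: 0.269
```

>>> step_arm --commands '[[[0,0,0],0],[[0,0,0],0],[[0,0,0],0],[[0,0,0],0]]' --gripper -1

```text
time_s: 7.9
eef_pos: [515.9, -161.8, 13.9]
ee_rot: [0.517, 0.483, 0.517, -0.482]
force: [0.1, -0.7, -0.2]
grip_width: 0.932
```

>>> step_arm --commands '[[[0,0,0.5],0],[[0,0,1],0],[[0,0,1],0],[[0,0.8,0.8],0],[[0,1,0],0]]'

```text
time_s: 8.4
eef_pos: [517.6, -90.7, 150.2]
ee_rot: [0.519, 0.484, 0.514, -0.482]
force: [0.5, -0.2, -0.1]
grip_width: 0.998
```

>>> step_arm --commands '[[[0,1,0],0],[[0,1,0],0],[[0,0.6,0],0],[[0,0,0],0],[[0,0,0],0]]'

```text
time_s: 8.9
eef_pos: [515.9, 14.0, 145.9]
ee_rot: [0.517, 0.482, 0.517, -0.482]
force: [-0.3, -0.1, 0.7]
grip_width: 1.0
```

```bash
python3 - <<'E'
from seg import *
from rig import capture
k=capture("wrist");save("w8",k["image"]);k2=capture("scene");save("s8",k2["image"])
st()
blobs(k,[15,90,60],[35,255,255],(160,0,350,200),"wax",40)
print(pix(k,[[492.9,168.5,6]]))
E
```

```text
t 9.0 pos [516.   13.2 145.9] jawdir 3.9 app [ 0. -0. -1.] F [ 0.1 -0.6 -0.8] w 0.995 j [-0.2   0.39  1.66 -0.    1.09 -0.27]
wax 3006 [234.7  35.1] cen [495.9 117.9  40. ] rect [495.7 117.6] LxW [33.1 35.5] long axis -85.8 circ [array([496. , 117.6]), np.float64(23.2)]
[[237.04058889 -36.02888662]]
```

View pics/w8.png

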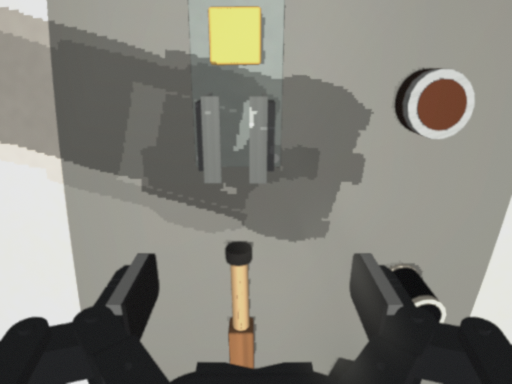

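View pics/s8.png

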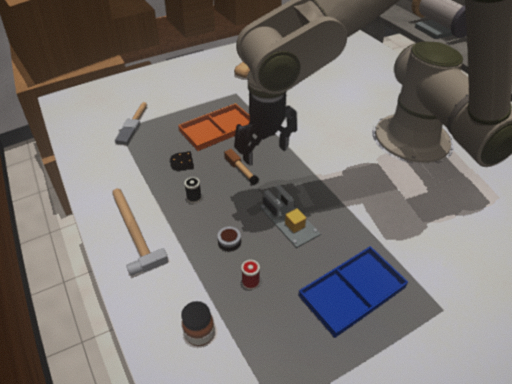

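>>> step_arm --commands '[[[-0.2,1,0],0],[[-0.2,1,0],0],[[-0.105,0.615,-0.5],0],[[0,0,-0.8],0],[[0,0,-0.8],0]]'

```text
time_s: 9.5
eef_pos: [496.0, 118.4, 61.2]
ee_rot: [0.517, 0.483, 0.516, -0.482]
force: [0.3, 0.3, -0.6]
grip_width: 1.003
```

>>> step_arm --commands '[[[0,0,-0.6],0],[[0,0,-0.45],0],[[0,0,0],0]]'

```text
time_s: 9.8
eef_pos: [494.7, 117.6, 17.9]
ee_rot: [0.515, 0.482, 0.518, -0.484]
force: [0.4, -0.5, -0.5]
grip_width: 0.997
```

```bash
python3 - <<'E'
from seg import *
from rig import capture
k=capture("wrist");save("w9",k["image"])
st()
E
```

```text
t 9.85 pos [495.5 117.8  19.4] jawdir 3.9 app [-0.002 -0.    -1.   ] F [0.5 0.3 0.3] w 1.0 j [ 0.    0.58  1.77 -0.    0.8  -0.06]
```

View pics/w9.png

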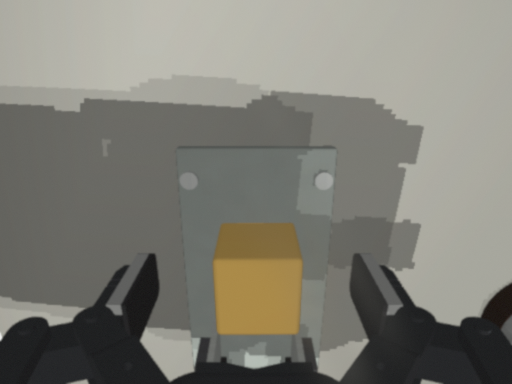

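>>> step_arm --commands '[[[0,0,0],0],[[0,0,0],0],[[0,0,0],0],[[0,0,0],0],[[0,0,0],0]]' --gripper 1 --force 40

```text
time_s: 10.35
eef_pos: [496.1, 118.7, 20.6]
ee_rot: [0.517, 0.483, 0.517, -0.482]
force: [-1.1, -0.4, 6.1]
grip_width: 0.391
```

>>> step_arm --commands '[[[0,0,0.8],0],[[0,0,1],0],[[0,0,1],0],[[0,0,0],0],[[0,0,0],0]]'

```text
time_s: 10.85
eef_pos: [495.7, 118.7, 132.2]
ee_rot: [0.517, 0.483, 0.517, -0.482]
force: [-1.1, 0.0, -1.0]
grip_width: 0.392
```

```bash
python3 - <<'E'
from seg import *
from rig import capture
k=capture("wrist");save("w10",k["image"]);k=capture("top");save("t10",k["image"])
st()
E
```

```text
t 10.95 pos [495.  118.7 130.7] jawdir 3.9 app [-0.002 -0.    -1.   ] F [0.6 0.7 0.6] w 0.391 j [ 0.    0.4   1.69 -0.    1.05 -0.06]
```

View pics/w10.png

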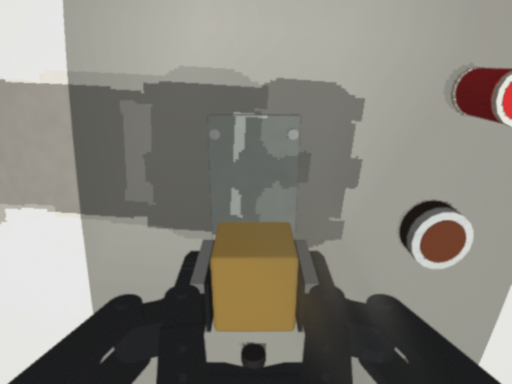

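```bash
python3 - <<'E'
from seg import *
from rig import capture
k=capture("top")
blobs(k,[105,120,60],[125,255,255],(90,160,160,260),"blue",22,500)
blobs(k,[5,140,80],[20,255,255],(335,165,400,260),"orange",22,500)
E
```

```text
blue 2160 [117.4 206. ] cen [493.1 342.3  22. ] rect [484.7 327.8] LxW [111.3 197.8] long axis 4.7 circ [array([485.5, 327.3]), np.float64(111.4)]
orange 3321 [366.1 212.3] cen [ 485.1 -309.8   22. ] rect [ 486.  -310.4] LxW [118.1 199.3] long axis 5.3 circ [array([ 486.3, -312.3]), np.float64(112.8)]
```

>>> step_arm --commands '[[[-0.245,0.84,0],0],[[-0.245,0.84,0],0],[[-0.245,0.84,0],0],[[-0.245,0.84,0],0],[[-0.245,0.84,0],0]]'

```text
time_s: 11.5
eef_pos: [445.7, 287.8, 130.7]
ee_rot: [0.516, 0.482, 0.517, -0.483]
force: [-0.1, -0.3, 0.1]
grip_width: 0.387
```

>>> step_arm --commands '[[[-0.245,0.84,-0.2],0.004],[[0,0,-0.8],0],[[0,0,-0.8],0],[[0,0,0],0],[[0,0,0],0]]'

```text
time_s: 12.0
eef_pos: [436.8, 320.1, 59.8]
ee_rot: [0.52, 0.479, 0.52, -0.48]
force: [0.3, -0.3, 0.1]
grip_width: 0.391
```

```bash
python3 - <<'E'
from seg import *
from rig import capture
k=capture("wrist");save("w11",k["image"])
st()
k=capture("scene");save("s11",cv2.resize(k["image"][200:350,250:450],None,fx=3.5,fy=3.5))
E
```

```text
t 12.05 pos [437.4 320.3  60.8] jawdir 4.6 app [ 0.001  0.    -1.   ] F [ 0.4  0.1 -0.2] w 0.392 j [0.42 0.56 1.65 0.   0.93 0.33]
```

View pics/w11.png

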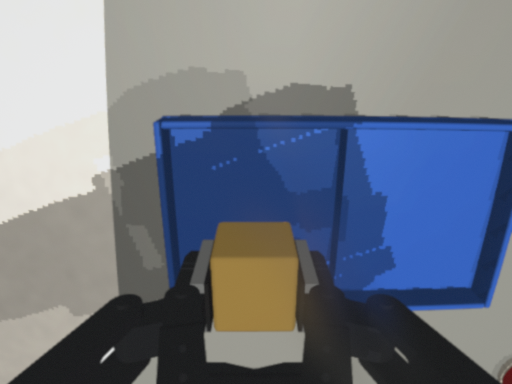

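View pics/s11.png

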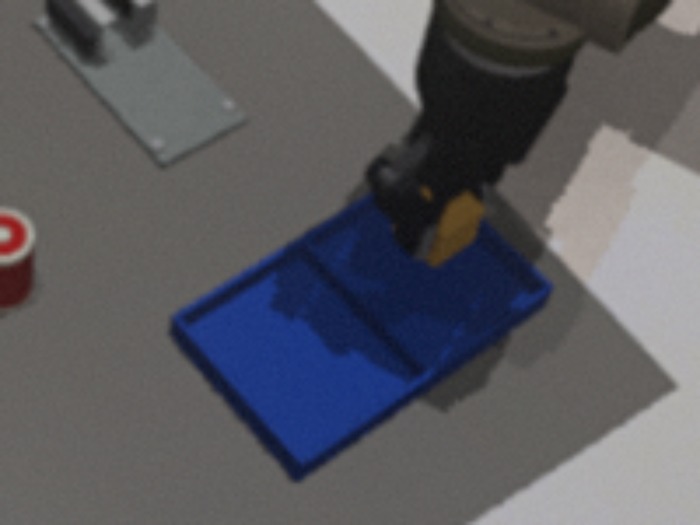

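>>> step_arm --commands '[[[0,0,-0.4],0],[[0,0,-0.4],0],[[0,0,-0.24],0],[[0,0,0],0],[[0,0,0],0]]'

```text
time_s: 12.6
eef_pos: [437.4, 320.4, 19.1]
ee_rot: [0.52, 0.48, 0.52, -0.479]
force: [-0.3, 0.5, -0.7]
grip_width: 0.393
```

>>> step_arm --commands '[[[0,0,0],0],[[0,0,0],0],[[0,0,0],0]]' --gripper -0.15

```text
time_s: 12.9
eef_pos: [437.0, 320.3, 18.6]
ee_rot: [0.52, 0.479, 0.52, -0.479]
force: [-0.5, 0.9, -0.1]
grip_width: 0.576
```

>>> step_arm --commands '[[[0,0,0.4],0],[[0,0,0.8],0],[[0,0,1],0],[[0,0,1],0],[[0,0,1],0]]'

```text
time_s: 13.4
eef_pos: [436.6, 320.1, 188.1]
ee_rot: [0.52, 0.479, 0.52, -0.479]
force: [-0.0, 0.4, 0.7]
grip_width: 0.572
```

>>> step_arm --commands '[[[0,-0.8,0],0],[[0,-0.8,0],0],[[0,0,0],0]]' --gripper -1

```text
time_s: 13.7
eef_pos: [436.9, 253.9, 186.7]
ee_rot: [0.519, 0.48, 0.519, -0.48]
force: [0.3, 0.6, 0.5]
grip_width: 0.996
```

```bash
python3 - <<'E'
from seg import *
from rig import capture
k=capture("wrist");save("w12",k["image"])
st()
blobs(k,[15,90,60],[35,255,255],(0,0,512,250),"wax",38)
E
```

```text
t 13.75 pos [437.  255.3 186.6] jawdir 4.5 app [ 0.  0. -1.] F [-0.3  0.7  0.4] w 1.002 j [0.3  0.32 1.64 0.   1.18 0.22]
wax 1854 [261.2  91.9] cen [437.2 320.3  38. ] rect [437.3 320. ] LxW [32.7 34.2] long axis -85.5 circ [array([437.2, 319.7]), np.float64(22.8)]
```

View pics/w12.png

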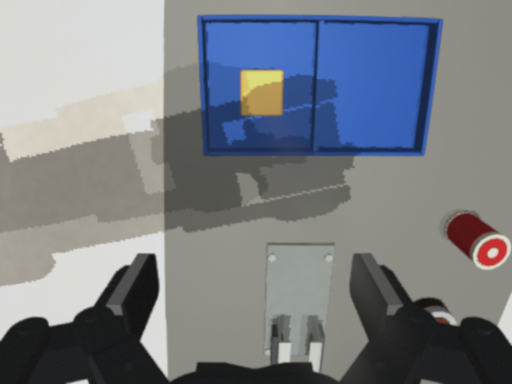

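>>> step_arm --commands '[[[0.625,-0.95,0],0],[[0.625,-0.95,0],0],[[0.625,-0.95,0],0],[[0.625,-0.95,0],0],[[0.625,-0.95,0],0]]'

```text
time_s: 14.25
eef_pos: [562.9, 65.5, 186.3]
ee_rot: [0.52, 0.479, 0.52, -0.479]
force: [0.4, 0.8, 0.1]
grip_width: 1.002
```

>>> step_arm --commands '[[[0.625,-0.95,0],0],[[0.625,-0.95,0],0],[[0.625,-0.95,0],0],[[0.625,-0.95,0],0],[[0,0,0],0]]'

```text
time_s: 14.75
eef_pos: [663.6, -89.6, 184.7]
ee_rot: [0.519, 0.48, 0.519, -0.481]
force: [-0.3, 0.4, -0.9]
grip_width: 1.001
```

```bash
python3 - <<'E'
from seg import *
from rig import capture
k=capture("wrist");save("w13",k["image"])
st()
print(pix(k,[[662,-87,55]]))
E
```

```text
t 14.8 pos [662.6 -87.  184.9] jawdir 4.5 app [-0.001  0.001 -1.   ] F [-0.6  1.1 -0.4] w 1.003 j [-0.31  0.68  1.08  0.    1.38 -0.38]
[[252.61911315 175.33082145]]
```

View pics/w13.png

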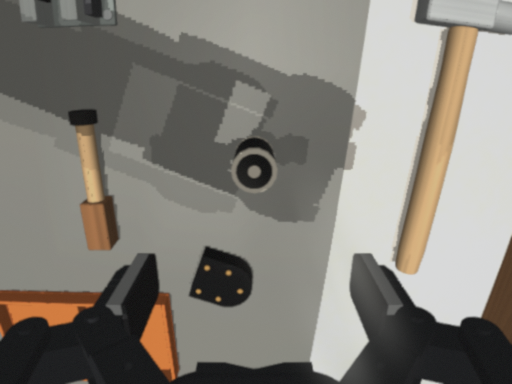

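>>> step_arm --commands '[[[0.015,0.04,-1],0],[[0,0,-1],0],[[0,0,-1],0],[[0,0,-0.6],0],[[0,0,-0.5],0]]'

```text
time_s: 15.3
eef_pos: [661.8, -81.9, 20.5]
ee_rot: [0.52, 0.479, 0.521, -0.479]
force: [0.8, 0.0, 0.0]
grip_width: 1.001
```

>>> step_arm --commands '[[[0,0,0],0],[[0,0,0],0]]'

```text
time_s: 15.5
eef_pos: [662.7, -83.0, 23.1]
ee_rot: [0.52, 0.479, 0.52, -0.479]
force: [0.0, -1.0, 0.1]
grip_width: 1.002
```

```bash
python3 - <<'E'
from seg import *
from rig import capture
k=capture("wrist");save("w14",k["image"])
st()
E
```

```text
t 15.55 pos [663.1 -83.4  23.8] jawdir 4.7 app [ 0.002 -0.    -1.   ] F [ 1.1 -0.   0.8] w 0.998 j [-0.3   0.84  1.23  0.    1.07 -0.38]
```

View pics/w14.png

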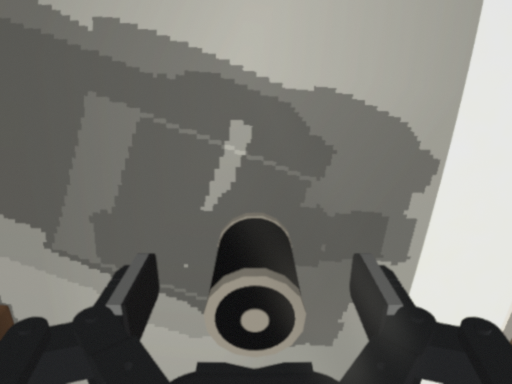

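```bash
python3 - <<'E'
from seg import *
from rig import capture
k=capture("wrist")
print(world(k,[[255,320]],55)); st()
E
```

```text
[[663.39411134 -84.94267332  55.        ]]
t 15.6 pos [663.2 -83.6  24. ] jawdir 4.7 app [ 0.002 -0.001 -1.   ] F [ 0.   0.1 -0.3] w 1.003 j [-0.3   0.84  1.23  0.    1.07 -0.38]
```

>>> step_arm --commands '[[[0,-0.035,-0.08],0],[[0,0,0],0]]'

```text
time_s: 15.8
eef_pos: [662.6, -85.6, 19.5]
ee_rot: [0.52, 0.479, 0.52, -0.479]
force: [0.2, 0.0, -0.0]
grip_width: 0.996
```

>>> step_arm --commands '[[[0,0,0],0],[[0,0,0],0],[[0,0,0],0],[[0,0,0],0],[[0,0,0],0]]' --gripper 1 --force 40

```text
time_s: 16.3
eef_pos: [662.6, -85.6, 19.3]
ee_rot: [0.52, 0.479, 0.52, -0.479]
force: [0.5, -0.1, 2.1]
grip_width: 0.425
```

>>> step_arm --commands '[[[0,0,0.5],0],[[0,0,1],0],[[0,0,1],0],[[0,0,1],0],[[0,0,0],0]]'

```text
time_s: 16.8
eef_pos: [664.5, -86.1, 165.4]
ee_rot: [0.523, 0.481, 0.517, -0.478]
force: [-0.2, -0.5, -0.2]
grip_width: 0.425
```

```bash
python3 - <<'E'
from seg import *
from rig import capture
k=capture("wrist");save("w15",k["image"])
st()
k=capture("scene");save("s15",cv2.resize(k["image"][100:300,100:350],None,fx=3,fy=3))
E
```

```text
t 16.85 pos [663.4 -85.8 161.9] jawdir 4.7 app [ 0.005 -0.002 -1.   ] F [ 0.  -0.2 -0.9] w 0.419 j [-0.3   0.69  1.12  0.    1.33 -0.38]
```

View pics/w15.png

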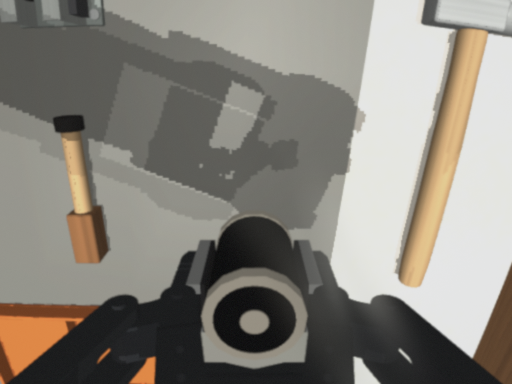

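View pics/s15.png

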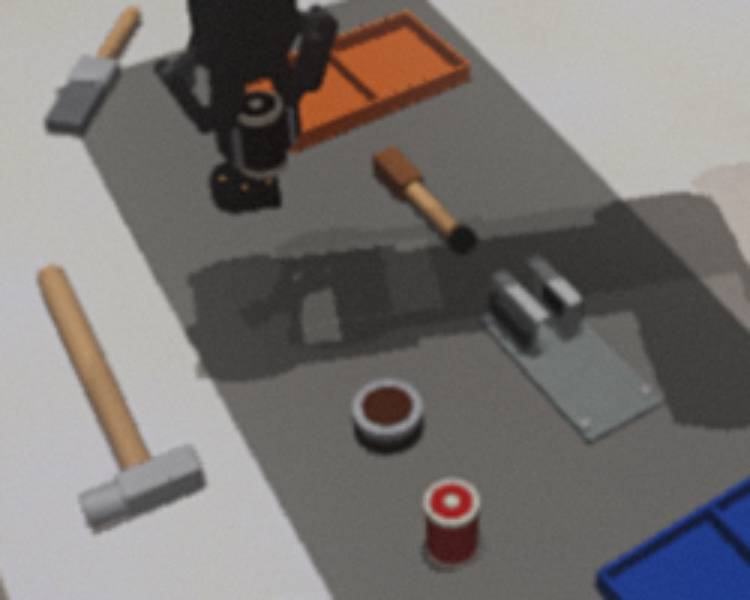

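>>> step_arm --commands '[[[-0.295,0.942,0],0],[[-0.295,0.942,0],0],[[-0.295,0.942,0],0],[[-0.295,0.942,0],0],[[-0.295,0.942,0],0]]'

```text
time_s: 17.4
eef_pos: [602.0, 104.3, 157.2]
ee_rot: [0.519, 0.479, 0.521, -0.48]
force: [0.7, 0.4, -0.3]
grip_width: 0.427
```

>>> step_arm --commands '[[[-0.295,0.942,0],0],[[-0.295,0.942,0],0],[[-0.295,0.942,0],0],[[-0.295,0.942,0],0],[[-0.295,0.942,0],0]]'

```text
time_s: 17.9
eef_pos: [543.1, 292.5, 157.2]
ee_rot: [0.519, 0.478, 0.52, -0.48]
force: [0.8, 0.1, -0.7]
grip_width: 0.423
```

>>> step_arm --commands '[[[-0.295,0.942,-0.4],0],[[0,0,-0.9],0],[[0,0,-0.9],0],[[0,0,0],0],[[0,0,0],0]]'

```text
time_s: 18.4
eef_pos: [532.5, 328.7, 70.8]
ee_rot: [0.52, 0.479, 0.52, -0.48]
force: [-0.3, -0.0, -0.3]
grip_width: 0.421
```

```bash
python3 - <<'E'
from seg import *
from rig import capture
k=capture("wrist");save("w16",k["image"])
st()
E
```

```text
t 18.45 pos [533.3 328.9  72.2] jawdir 4.6 app [ 0.001  0.    -1.   ] F [-0.2 -0.3 -0.2] w 0.423 j [0.37 0.7  1.36 0.   1.08 0.29]
```

View pics/w16.png

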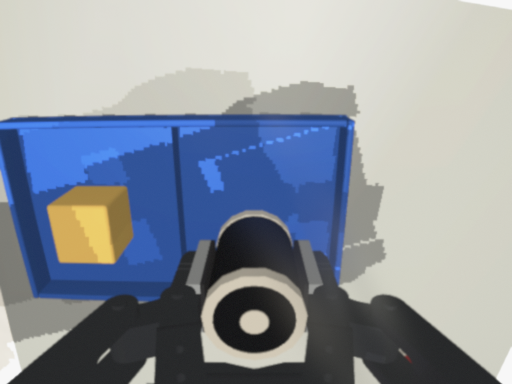

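>>> step_arm --commands '[[[0,0,-0.45],0],[[0,0,-0.45],0],[[0,0,-0.26],0],[[0,0,0],0],[[0,0,0],0]]'

```text
time_s: 18.95
eef_pos: [533.3, 329.1, 26.0]
ee_rot: [0.52, 0.48, 0.52, -0.479]
force: [-0.2, -0.6, -0.5]
grip_width: 0.426
```

>>> step_arm --commands '[[[0,0,-0.02],0],[[0,0,0],0]]'

```text
time_s: 19.15
eef_pos: [533.0, 329.1, 24.7]
ee_rot: [0.52, 0.48, 0.52, -0.479]
force: [-0.4, -0.4, -0.4]
grip_width: 0.429
```

>>> step_arm --commands '[[[0,0,0],0],[[0,0,0],0],[[0,0,0],0]]' --gripper -0.2

```text
time_s: 19.45
eef_pos: [532.7, 329.0, 24.1]
ee_rot: [0.52, 0.479, 0.52, -0.479]
force: [-0.1, 0.1, -0.3]
grip_width: 0.599
```

>>> step_arm --commands '[[[0,0,0.4],0],[[0,0,0.8],0],[[0,0,1],0],[[0,0,1],0],[[0,0,0.9],0]]'

```text
time_s: 19.95
eef_pos: [532.7, 329.0, 191.5]
ee_rot: [0.52, 0.48, 0.52, -0.479]
force: [0.1, -0.2, -0.0]
grip_width: 0.597
```

>>> step_arm --commands '[[[0.2,-1,0],0],[[0.2,-1,0],0],[[0,0,0],0]]' --gripper -1

```text
time_s: 20.25
eef_pos: [549.7, 245.2, 189.5]
ee_rot: [0.52, 0.481, 0.518, -0.48]
force: [-0.7, -0.4, -0.3]
grip_width: 0.997
```

```bash
python3 - <<'E'
from seg import *
from rig import capture
k=capture("wrist");save("w17",k["image"])
st()
E
```

```text
t 20.3 pos [549.2 247.2 189.3] jawdir 4.5 app [ 0.001  0.    -1.   ] F [-0.2  0.  -0.5] w 0.999 j [ 0.23  0.52  1.33 -0.    1.29  0.15]
```

View pics/w17.png

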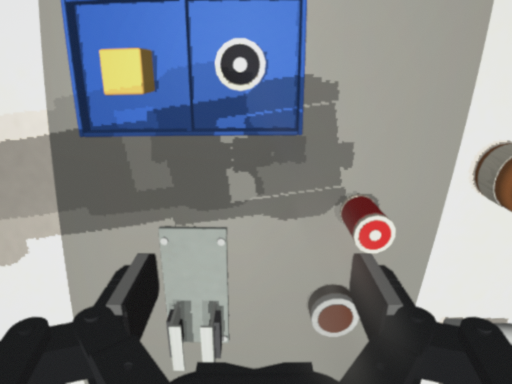

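>>> step_arm --commands '[[[0.5,-0.815,0],0],[[0.5,-0.815,0],0],[[0.5,-0.815,0],0],[[0.5,-0.815,0],0],[[0.5,-0.815,0],0]]'

```text
time_s: 20.8
eef_pos: [649.3, 85.7, 188.8]
ee_rot: [0.52, 0.479, 0.52, -0.479]
force: [0.2, 0.4, 0.4]
grip_width: 1.002
```

>>> step_arm --commands '[[[0,0,-0.8],0],[[0,0,0],0],[[0,0,0],0]]'

```text
time_s: 21.1
eef_pos: [648.4, 87.1, 156.6]
ee_rot: [0.52, 0.479, 0.52, -0.479]
force: [-0.4, 0.5, 0.7]
grip_width: 0.998
```

```bash
python3 - <<'E'
from seg import *
from rig import capture
k=capture("wrist");save("w18",k["image"])
st()
print(pix(k,[[649.3,84.2,26]]))
blobs(k,[0,60,30],[15,255,255],(220,150,300,290),"tin",26)
E
```

```text
t 21.15 pos [648.8  87.2 157.5] jawdir 4.7 app [ 0.001  0.    -1.   ] F [ 0.6 -0.6  0.6] w 1.001 j [-0.05  0.67  1.18  0.    1.3  -0.13]
[[255.20869244 181.84660478]]
tin 1565 [255.2 181.6] cen [649.3  84.4  26. ] rect [649.2  84.1] LxW [36.5 36.5] long axis -7.3 circ [array([649.3,  84. ]), np.float64(18.5)]
```

View pics/w18.png

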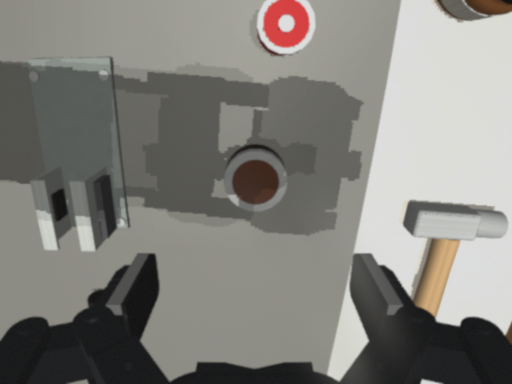

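Tin confirmed at (649.3, 84.2). Descend 145 mm, shifting y −2.8.

>>> step_arm --commands '[[[0.01,-0.07,-1],0],[[0,0,-1],0],[[0,0,-0.8],0],[[0,0,-0.5],0],[[0,0,-0.2],0]]'

```text
time_s: 21.65
eef_pos: [648.7, 84.2, 15.4]
ee_rot: [0.52, 0.479, 0.52, -0.479]
force: [-0.0, 0.8, 0.7]
grip_width: 1.001
```

>>> step_arm --commands '[[[0,0,0],0],[[0,0,0],0],[[0,0,0],0]]'

```text
time_s: 21.95
eef_pos: [649.9, 83.3, 17.7]
ee_rot: [0.521, 0.48, 0.519, -0.479]
force: [0.8, 0.4, 0.4]
grip_width: 0.995
```

```bash
python3 - <<'E'
from h import *
st()
E
```

```text
t 21.95 pos [649.9  83.3  17.7] jawdir 4.7 app [ 0.003 -0.    -1.   ] F [0.8 0.4 0.4] w 0.995 j [-0.05  0.83  1.28 -0.    1.03 -0.13]
```

>>> step_arm --commands '[[[0,0,-0.12],0],[[0,0,0],0]]'

```text
time_s: 22.15
eef_pos: [648.9, 83.2, 10.9]
ee_rot: [0.52, 0.479, 0.52, -0.479]
force: [0.7, 0.3, -0.8]
grip_width: 0.999
```

>>> step_arm --commands '[[[0,0,0],0],[[0,0,0],0],[[0,0,0],0],[[0,0,0],0]]' --gripper 1 --force 40

```text
time_s: 22.55
eef_pos: [649.3, 83.1, 11.5]
ee_rot: [0.52, 0.479, 0.52, -0.479]
force: [-0.0, -0.0, 2.9]
grip_width: 0.591
```

>>> step_arm --commands '[[[0,0,0.5],0],[[0,0,1],0],[[0,0,1],0],[[0,0,1],0],[[0,0,0],0]]'

```text
time_s: 23.05
eef_pos: [651.2, 83.1, 157.2]
ee_rot: [0.523, 0.482, 0.517, -0.477]
force: [0.8, 0.1, -0.4]
grip_width: 0.593
```

```bash
python3 - <<'E'
from seg import *
from rig import capture
k=capture("wrist");save("w19",k["image"])
st()
k=capture("scene");save("s19",cv2.resize(k["image"][120:320,150:400],None,fx=3,fy=3))
E
```

```text
t 23.1 pos [650.   83.1 153.6] jawdir 4.7 app [ 0.005 -0.    -1.   ] F [-0.4 -0.1 -2. ] w 0.595 j [-0.05  0.67  1.18  0.    1.29 -0.13]
```

View pics/w19.png

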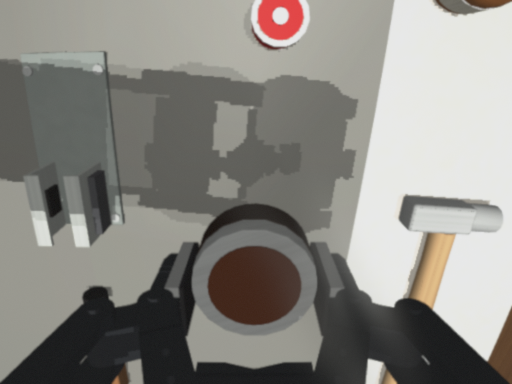

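View pics/s19.png

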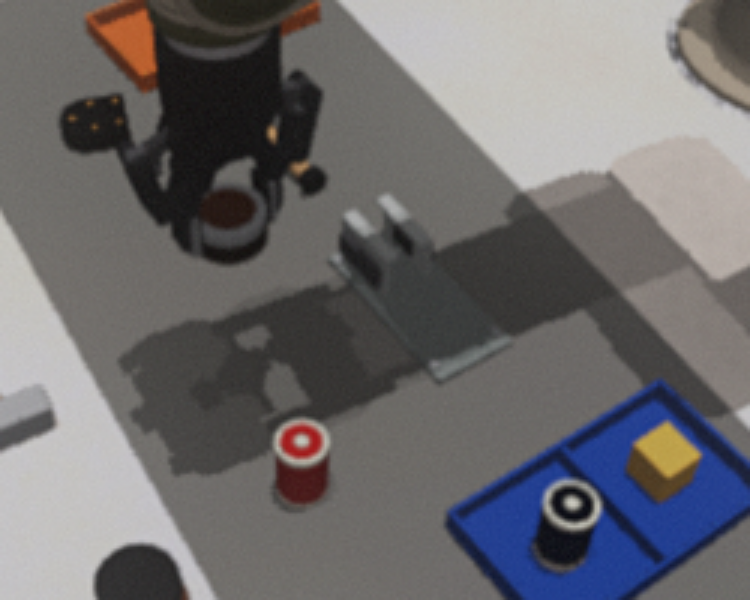

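>>> step_arm --commands '[[[-0.484,-0.905,0],-0.0452],[[-0.484,-0.905,0],-0.0452],[[-0.484,-0.905,0],-0.0452],[[-0.484,-0.905,0],-0.0452],[[-0.484,-0.905,0],-0.0452]]'

```text
time_s: 23.65
eef_pos: [550.4, -98.8, 149.1]
ee_rot: [-0.318, -0.63, -0.32, 0.632]
force: [0.5, 0.0, 0.4]
grip_width: 0.595
```

>>> step_arm --commands '[[[-0.484,-0.905,0],-0.0452],[[-0.484,-0.905,0],-0.0452],[[-0.484,-0.905,0],-0.0452],[[-0.484,-0.905,0],-0.0452],[[-0.484,-0.905,0],-0.0452]]'

```text
time_s: 24.15
eef_pos: [453.8, -279.6, 149.2]
ee_rot: [-0.079, -0.702, -0.081, 0.703]
force: [0.7, -0.3, -1.9]
grip_width: 0.593
```

>>> step_arm --commands '[[[-0.484,-0.905,-0.3],-0.0452],[[0,0,-1],0],[[0,0,-0.7],0],[[0,0,0],0],[[0,0,0],0]]'

```text
time_s: 24.65
eef_pos: [435.9, -314.7, 70.8]
ee_rot: [-0.031, -0.706, -0.032, 0.707]
force: [-0.3, -0.0, 0.4]
grip_width: 0.596
```

```bash
python3 - <<'E'
from seg import *
from rig import capture
k=capture("wrist");save("w20",k["image"])
st()
E
```

```text
t 24.7 pos [ 436.5 -315.2   71.8] jawdir -84.8 app [ 0. -0. -1.] F [-0.4 -0.1 -0.2] w 0.596 j [-0.84  0.54  1.65  0.    0.95  0.64]
```

View pics/w20.png

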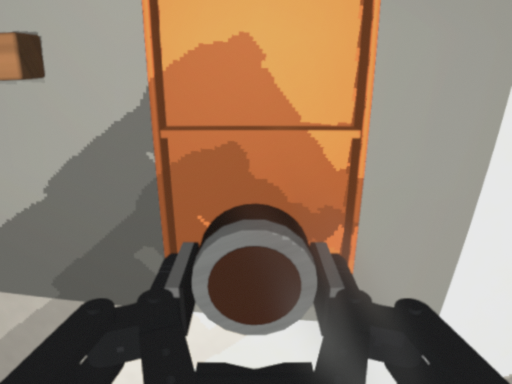

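>>> step_arm --commands '[[[0,-0.05,-0.5],0],[[0,0,-0.5],0],[[0,0,-0.35],0],[[0,0,0],0],[[0,0,0],0]]'

```text
time_s: 25.2
eef_pos: [436.5, -317.3, 18.0]
ee_rot: [0.032, 0.707, 0.032, -0.706]
force: [-0.2, -0.3, -1.0]
grip_width: 0.591
```

```bash
python3 - <<'E'
from seg import *
from rig import capture
st()
E
```

```text
t 25.2 pos [ 436.5 -317.3   18. ] jawdir -84.8 app [ 0.001 -0.001 -1.   ] F [-0.2 -0.3 -1. ] w 0.591 j [-0.85  0.63  1.68  0.    0.84  0.63]
```

Lower 2 mm more, open to ~62 mm.

>>> step_arm --commands '[[[0,0,-0.05],0],[[0,0,0],0]]'

```text
time_s: 25.4
eef_pos: [436.3, -317.2, 15.6]
ee_rot: [0.032, 0.707, 0.032, -0.706]
force: [0.3, 1.3, -1.2]
grip_width: 0.592
```

>>> step_arm --commands '[[[0,0,0],0],[[0,0,0],0],[[0,0,0],0]]' --gripper -0.5

```text
time_s: 25.7
eef_pos: [436.2, -317.1, 15.3]
ee_rot: [0.032, 0.706, 0.032, -0.706]
force: [0.4, -0.3, 0.2]
grip_width: 0.748
```

>>> step_arm --commands '[[[0,0,0.4],0],[[0,0,0.8],0],[[0,0,1],0],[[0,0,1],0],[[0,0,0.7],0]]'

```text
time_s: 26.2
eef_pos: [436.4, -317.3, 173.9]
ee_rot: [0.033, 0.707, 0.031, -0.706]
force: [-0.7, 0.1, -0.8]
grip_width: 0.749
```

>>> step_arm --commands '[[[0.6,0.5,0],-0.02],[[0.6,0.5,0],-0.02],[[0.6,0.5,0],-0.02],[[0,0,0],0],[[0,0,0],0]]' --gripper -1

```text
time_s: 26.7
eef_pos: [508.2, -256.7, 171.0]
ee_rot: [0.034, -0.706, 0.034, 0.706]
force: [-0.6, -1.2, 0.5]
grip_width: 1.0
```

```bash
python3 - <<'E'
from seg import *
from rig import capture
k=capture("wrist");save("w21",k["image"])
st()
k=capture("scene");save("s21",cv2.resize(k["image"][80:230,130:330],None,fx=3.5,fy=3.5))
E
```

```text
t 26.75 pos [ 507.8 -257.2  171. ] jawdir -95.6 app [-0. -0. -1.] F [-0.7  0.2 -0.2] w 0.997 j [-0.67  0.47  1.46 -0.    1.21  0.99]
```

View pics/w21.png

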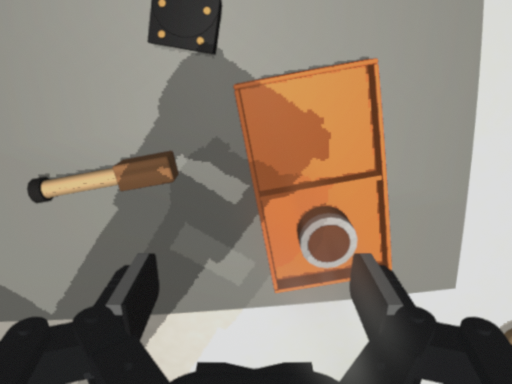

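View pics/s21.png

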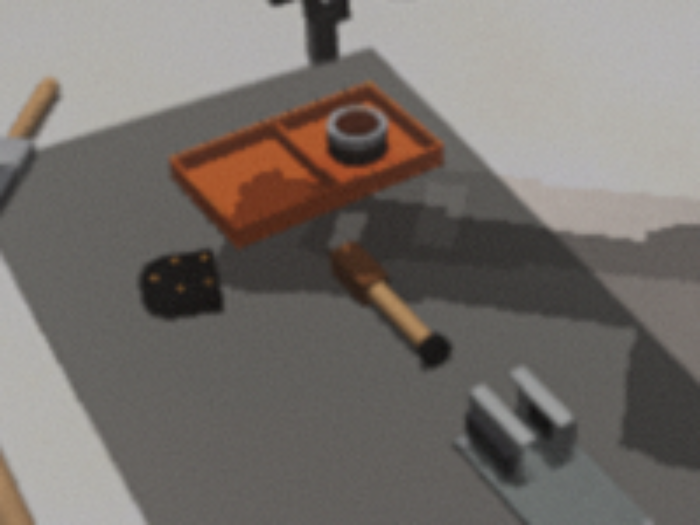

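>>> step_arm --commands '[[[0.76,0.275,0],-0.013],[[0.76,0.275,0],-0.013],[[0.76,0.275,0],-0.013],[[0.76,0.275,0],-0.013],[[0,0,0],0]]'

```text
time_s: 27.3
eef_pos: [631.4, -212.3, 170.4]
ee_rot: [-0.092, 0.701, -0.092, -0.701]
force: [-0.4, 0.2, 0.5]
grip_width: 1.0
```

>>> step_arm --commands '[[[0,0,0],0],[[0,0,0],0]]'

```text
time_s: 27.5
eef_pos: [628.8, -214.0, 171.2]
ee_rot: [0.093, -0.701, 0.093, 0.701]
force: [1.0, 0.1, 0.2]
grip_width: 1.001
```

```bash
python3 - <<'E'
from seg import *
from rig import capture
k=capture("wrist");save("w22",k["image"])
st()
save("w22z",cv2.resize(k["image"][110:270,170:340],None,fx=3.5,fy=3.5,interpolation=cv2.INTER_CUBIC))
E
```

```text
t 27.55 pos [ 628.9 -214.   171.4] jawdir -105.1 app [-0. -0. -1.] F [ 0.  -0.9 -0.2] w 1.0 j [-0.5   0.68  1.12 -0.    1.34  1.33]
```

View pics/w22.png

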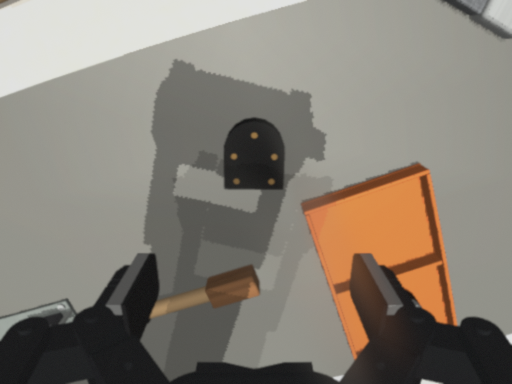

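View pics/w22z.png

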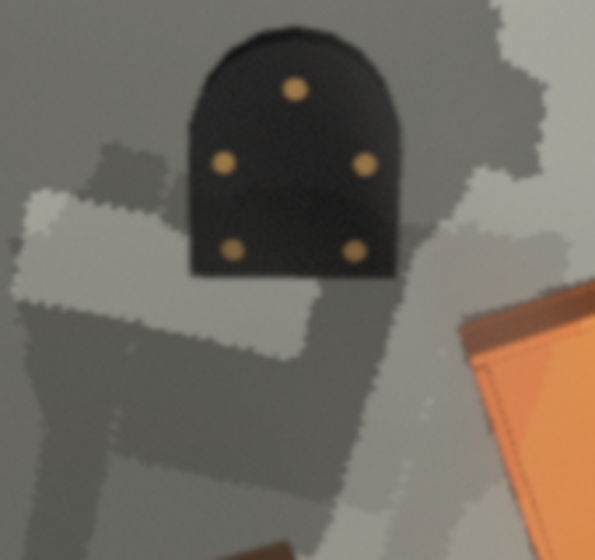

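```bash
python3 - <<'E'
from seg import *
from rig import capture
k=capture("wrist")
z=lambda p:[170+p[0]/3.5,110+p[1]/3.5]
w=world(k,[z((191,276)),z((397,276)),z((295,38)),z((232,250)),z((354,250)),z((224,163)),z((365,163))],22);print(w.round(1))
b=(w[0]+w[1])/2;d=w[1]-w[0];print("edge ang",np.degrees(np.arctan2(d[1],d[0])),np.linalg.norm(d),"mid",b,"apex dist",np.linalg.norm(w[2]-b))
a=np.arctan2(d[1],d[0])+np.pi/2
print("centre",b+30*np.array([np.cos(a),np.sin(a),0]),"grasp(-10)",b+20*np.array([np.cos(a),np.sin(a),0]),np.degrees(a))
st()
E
```

```text
[[ 619.7 -184.8   22. ]
 [ 606.4 -234.2   22. ]
 [ 669.9 -225.1   22. ]
 [ 623.6 -196.5   22. ]
 [ 615.8 -225.6   22. ]
 [ 645.3 -200.8   22. ]
 [ 636.5 -233.5   22. ]]
edge ang -105.07366030687264 51.20092883818369 mid [ 613.04650771 -209.52952461   22.        ] apex dist 58.89788052048703
centre [ 642.01427631 -217.33134379   22.        ] grasp(-10) [ 632.35835345 -214.7307374    22.        ] -15.073660306872636
t 27.6 pos [ 629.  -213.9  171.4] jawdir -105.1 app [ 0. -0. -1.] F [ 0.5 -0.4 -0.3] w 1.003 j [-0.5   0.68  1.12 -0.    1.34  1.33]
```

>>> step_arm --commands '[[[0.085,-0.02,-1],0],[[0,0,-1],0],[[0,0,-0.9],0],[[0,0,-0.6],0],[[0,0,-0.3],0]]'

```text
time_s: 28.1
eef_pos: [631.8, -213.9, 17.0]
ee_rot: [0.093, -0.7, 0.092, 0.702]
force: [-0.8, 0.1, 0.3]
grip_width: 1.003
```

>>> step_arm --commands '[[[0,0,0],0],[[0,0,0],0],[[0,0,0],0]]'

```text
time_s: 28.4
eef_pos: [633.8, -214.4, 21.0]
ee_rot: [-0.092, 0.702, -0.093, -0.7]
force: [0.2, -0.0, -0.3]
grip_width: 0.994
```

```bash
python3 - <<'E'
from seg import *
from rig import capture
k=capture("wrist");save("w23",k["image"])
st()
E
```

```text
t 28.45 pos [ 633.7 -214.3   20.8] jawdir -105.0 app [ 0.002 -0.001 -1.   ] F [0.1 0.  0.1] w 1.004 j [-0.5   0.85  1.23 -0.    1.06  1.33]
```

View pics/w23.png

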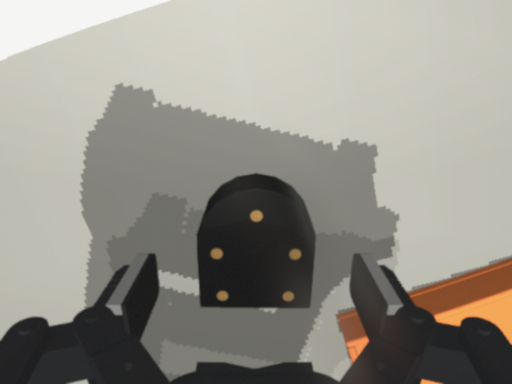

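>>> step_arm --commands '[[[-0.02,0,-0.25],0],[[0,0,0],0],[[0,0,0],0]]'

```text
time_s: 28.75
eef_pos: [632.1, -213.7, 8.7]
ee_rot: [0.092, -0.701, 0.092, 0.701]
force: [0.7, 0.3, -0.9]
grip_width: 1.001
```

>>> step_arm --commands '[[[0,0,0],0],[[0,0,0],0],[[0,0,0],0],[[0,0,0],0]]' --gripper 1 --force 40

```text
time_s: 29.15
eef_pos: [632.5, -214.0, 9.5]
ee_rot: [-0.092, 0.701, -0.092, -0.701]
force: [-0.3, -0.0, 2.3]
grip_width: 0.6
```

>>> step_arm --commands '[[[0,0,0.5],0],[[0,0,1],0],[[0,0,1],0],[[0,0,0],0],[[0,0,0],0]]'

```text
time_s: 29.65
eef_pos: [632.4, -213.9, 109.4]
ee_rot: [-0.092, 0.701, -0.092, -0.701]
force: [0.1, 0.5, -1.1]
grip_width: 0.591
```

```bash
python3 - <<'E'
from seg import *
from rig import capture
k=capture("wrist");save("w24",k["image"])
st()
E
```

```text
t 29.7 pos [ 631.8 -213.6  108.1] jawdir -105.0 app [-0.001  0.001 -1.   ] F [ 0.   0.3 -1.9] w 0.597 j [-0.5   0.74  1.18 -0.    1.22  1.33]
```

View pics/w24.png

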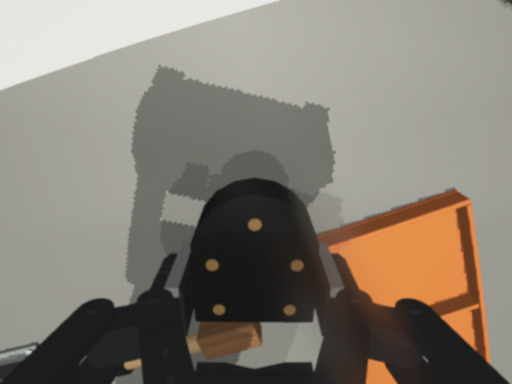

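>>> step_arm --commands '[[[-0.67,-0.584,0],0.028],[[-0.67,-0.584,0],0.028],[[-0.67,-0.584,0],0.028],[[-0.67,-0.584,0],0.028],[[0,0,-0.8],0]]'

```text
time_s: 30.2
eef_pos: [523.7, -310.9, 78.8]
ee_rot: [0.033, 0.707, 0.03, -0.705]
force: [1.2, -0.3, -0.2]
grip_width: 0.599
```

>>> step_arm --commands '[[[0,0,0],0],[[0,0,0],0],[[0,0,0],0]]'

```text
time_s: 30.5
eef_pos: [525.8, -307.0, 77.7]
ee_rot: [0.032, 0.707, 0.032, -0.706]
force: [-0.1, -0.5, -1.5]
grip_width: 0.595
```

```bash
python3 - <<'E'
from seg import *
from rig import capture
k=capture("wrist");save("w25",k["image"])
st()
E
```

```text
t 30.55 pos [ 525.9 -307.    77.9] jawdir -84.8 app [ 0.001 -0.001 -1.   ] F [-0.   1.  -0.9] w 0.597 j [-0.72  0.66  1.42  0.    1.06  0.76]
```

View pics/w25.png

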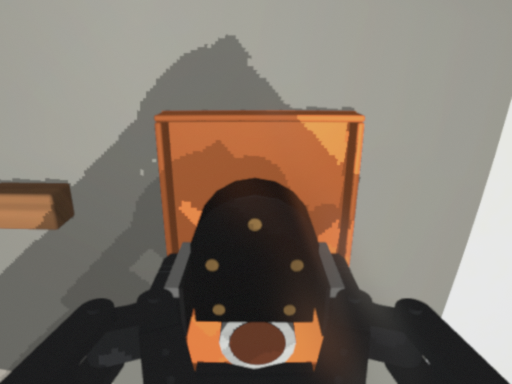

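>>> step_arm --commands '[[[0,-0.04,-0.7],0],[[0,0,-0.5],0],[[0,0,-0.33],0],[[0,0,0],0],[[0,0,0],0]]'

```text
time_s: 31.05
eef_pos: [525.6, -309.1, 16.8]
ee_rot: [0.032, 0.707, 0.032, -0.706]
force: [0.2, -0.4, 0.1]
grip_width: 0.598
```

```bash
python3 - <<'E'
from seg import *
st()
E
```

```text
t 31.05 pos [ 525.6 -309.1   16.8] jawdir -84.8 app [ 0.001 -0.001 -1.   ] F [ 0.2 -0.4  0.1] w 0.598 j [-0.72  0.74  1.45  0.    0.95  0.76]
```

>>> step_arm --commands '[[[0,0,-0.06],0],[[0,0,0],0]]'

```text
time_s: 31.25
eef_pos: [525.3, -309.0, 14.0]
ee_rot: [0.032, 0.707, 0.032, -0.706]
force: [0.3, -1.1, 0.3]
grip_width: 0.597
```

>>> step_arm --commands '[[[0,0,0],0],[[0,0,0],0],[[0,0,0],0]]' --gripper -0.5

```text
time_s: 31.55
eef_pos: [525.2, -309.0, 13.7]
ee_rot: [0.032, 0.706, 0.032, -0.706]
force: [-0.6, 0.9, 0.2]
grip_width: 0.748
```

>>> step_arm --commands '[[[0,0,0.4],0],[[0,0,0.8],0],[[0,0,1],0],[[0,0,1],0],[[0,0,1],0]]'

```text
time_s: 32.05
eef_pos: [524.9, -308.7, 184.6]
ee_rot: [0.032, 0.707, 0.032, -0.706]
force: [0.2, -0.3, -0.3]
grip_width: 0.749
```

>>> step_arm --commands '[[[-0.8,-0.2,0],0],[[-0.8,-0.2,0],0],[[-0.5,0,0],0],[[0,0,0],0],[[0,0,0],0]]'

```text
time_s: 32.55
eef_pos: [441.4, -325.1, 182.7]
ee_rot: [0.032, 0.707, 0.031, -0.706]
force: [0.2, -1.1, 0.1]
grip_width: 0.751
```

```bash
python3 - <<'E'
from seg import *
from rig import capture
k=capture("wrist");save("w26",k["image"])
k=capture("scene");save("s26",k["image"])
k=capture("top");save("t26",k["image"])
st()
E
```

```text
t 32.7 pos [ 441.8 -324.8  181.7] jawdir -84.8 app [ 0. -0. -1.] F [ 0.1 -0.9 -0. ] w 0.751 j [-0.85  0.42  1.51  0.    1.21  0.63]
```

View pics/w26.png

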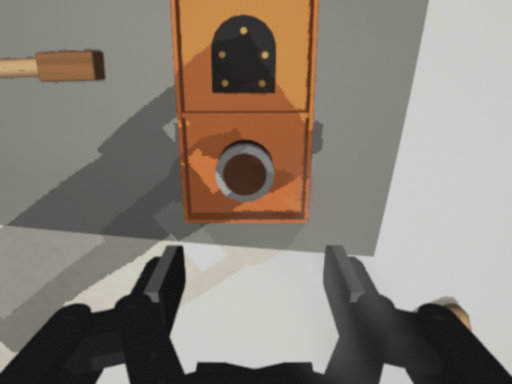

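View pics/s26.png

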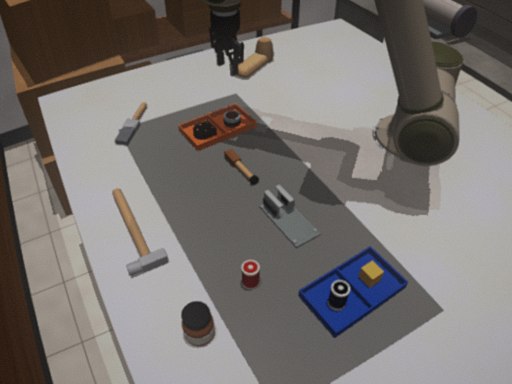

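View pics/t26.png

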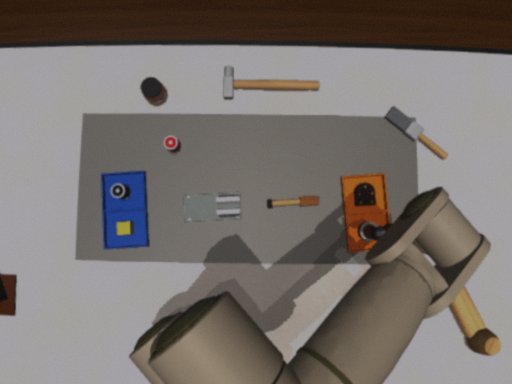

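```bash
python3 - <<'E'
from rig import ticket
print(ticket.finish_job())
E
```

```text
the job is handed in; nothing more can be done
None
```

I made up both kits and handed the job in at about 33 s of the 131 s allowed. The hand-in gives no verdict.

- **Wax:** I held the push stick and pushed the wax out through the far end of the sleeve. It came to rest about 69 mm along the sleeve axis. I then put it in the near compartment of the blue tray.
- **Stick:** It lies on the bench, aligned with the sleeve and with clear gaps to the sleeve and both trays.
- **Black spool:** It stands upright in the far compartment of the blue tray.
- **Tin and heel:** The tin is lid-up in the near compartment of the orange tray, and the heel lies nails-up in the far one.

The last wrist, scene and top pictures show each item inside its own compartment, and the red spool still at its starting pixel position in the top view. I judged "flat" and "upright" from the pictures and from the release heights, which were within about 1 mm of the tray floor; I did not measure tilt separately. The top and wrist cameras disagreed by about 1 to 2 mm on the sleeve axis, within the calibration tolerance. No check failed.

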